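# Heft three unmarked spares cases and pack the service tote, heaviest at the bottom

## Robot

A 6-joint arm with a two-finger parallel gripper is mounted at the origin on a cart in front of the work surface, level with it; the furniture and walls round the work are solid. World frame = base frame: x ahead of the robot, y to its left, z up, the work surface at z = 0. Lengths are in m, angles in rad, forces in N, time in s.
With the tool pointing down it reaches from about 0.375 to 0.975 m from the base axis. Payload 3.8 kg.
Tool frame: the origin (TCP) lies where the fingers leave the gripper's body, on its centre line; the fingertips stand 73 mm ahead of it and the grasp point (between the pads) lies 54 mm ahead of it; z points along the fingers, y is the line along which they close (so a half turn about z gives the same grasp; the last joint's range is limited). The gripper opens to 85 mm and grips with 20 to 120 N. Pads are 22 mm wide; open, the fingers measure 114 mm over their backs; the gripper's body (76 mm by 85 mm) begins 54 mm behind the grasp point. The pads swing forward as they close: fully open they stand 13 mm farther back than shut.
Start: joints at [-1.157, 0.264, 1.604, -0, 1.274, -0.037], TCP at [0.294, -0.608, 0.304] pointing down, gripper open.
Joint ranges: [-2.63, 2.63], [-0.94, 2.18], [0.31, 2.57], [-1.31, 4.45], [0, 2.66], [-2.55, 2.55]. Speed limits (rad/s): [2.57, 2.57, 3.14, 3.14, 3.14, 3.14].

## Interface

Orientations are given as a rotation vector (axis times angle).
In Python, from workcell import read_state, viewer, bot gives the robot as it stands.
- The arm moves only by the tool jog_arm, never from a script. Its argument "increments" is a list that holds one entry, the list of rows, each a list of 7 numbers: the shift along the tool's x, y, z in units of 30 mm (1.0 is 30 mm), then the turn, a rotation vector about the tool's x, y, z in units of 6 degrees (1.0 is 6 degrees), then the opening, from -1 (shut) to 1 (fully open). A call has exactly 5 rows; each row shifts and turns the commanded pose from where the row before left it, along the tool's axes as they then stand; what a row does not reach is not made up. A row lasts 1/12 s, in which the tool goes at most 41.7 mm and 7.16 degrees, less where a joint would pass 70% of its speed; a pose out of reach is approached as far as the arm can. A call is refused whole if a number of a shift passes 1 or a number of a turn 1, either way. A call with a gripper value outside its range is refused whole. The fingers move at their own pace and stop on an object; "force" is the grip in N (left out, the last holds). Time passes only in rows, so rows that do not move let the fingers close, or fill a call up. It gives the time, the measured TCP pose, the force, the opening and the grip force at its end, in the units of the state.
- read_state(): the state, without advancing time (a new reading comes with each control period).
- viewer.read_camera(name): name is "side" or "top" or "wrist"; returns (picture, depth): 400x640x3 uint8, blue, green, red; 400x640 float32, m along the optical axis (not along the pixel's ray), 0 where there is no reading.
- viewer.camera_params(name): a dict with "fx", "fy", "cx", "cy" (pixels), "R" (3x3) and "t" (3): a world point X has camera coordinates R X + t; the wrist camera has in their place "hand_eye" (4x4, takes a point from camera to tool coordinates, whose origin is the TCP and whose axes are the flange's). Camera axes: x right, y down, z forward; pixel columns grow to the right and rows downward; lengths in m; the calibration is good to about 2 mm. The wrist camera is an equidistant fisheye: a pixel r from the principal point sees the ray r / f radians off the axis. A picture is of the moment at which its call begins: read the wrist's pose just before it. camera_params takes no time and is no camera call.
- bot.finish_job(): hands the job in; it is judged then, once.
The state is a dict: "time": time; "q": joint angles; "joint_vel": joint speeds; "joint_torque": joint torques, N m; "tool_pos": TCP position; "tcp_rot": TCP orientation; "wrist_force": force on the tool from outside, world axes, zero at the start; "torque": the same for the moment, N m; "width": opening from 0.0 (shut) to 1.0 (fully open); "grip_force": force on a finger pad.
Only numpy, scipy, OpenCV 4.12 (cv2) and the standard library are available. Lean on these libraries where they do the work, as an engineer would, in place of code of your own. Each camera call takes 0.05 s, during which the arm holds its last target. There are 200 camera calls.

## Task

The three closed spares cases standing on edge look alike, but one is heavy, one medium and one light. Heft each of them and lay it flat on the green mat with its lid and orange rib up; only when all three lie on the mat, stack them in the grey tote, lids up, the heaviest at the bottom and the lightest on top, each nested on the rib of the one below. Leave the screwdriver, the tape roll and the beaker where they are.

Things in the scene. Friction and masses are not known exactly. Their poses are not given: they have to be found in the camera images.
- case_a: closed rigid spares case, 120 x 80 x 42 mm, blue-grey, orange latches, orange rib on the lid; B and C look the same. Starts on one long side (80 high, 42 thick plus rib). Own axes: x out of the lid, y along the length, z across the width (up at the start). Origin: on the side that is down at the start, mid-length, 28.5 mm in from the underside, 13.5 mm from the lid face
- case_a_rib (a point): centre of the carrying rib of case A: 6 mm out from the lid face, 48 mm from the underside, at the middle of the lid. The rib stands 12 mm off the lid, is 70 mm long and 12 mm wide (outer half 66 x 9 mm). Axes as the case's: x out of the lid, y along the rib
- case_b: spares case, same shape, axes and origin as case A. A channel 18 mm wide, 14 mm deep, along the middle of every case's underside takes the rib of the case below, so flat cases stack 42 mm apart. On edge it can be taken across its 42 mm thickness: the rib begins 34 mm below its upper side. Leaned more than about 37 degrees towards its underside on the lower edge there, it falls onto its back
- case_b_rib (a point): centre of the carrying rib of case B: 6 mm out from the lid face, 48 mm from the underside, at the middle of the lid. The rib stands 12 mm off the lid, is 70 mm long and 12 mm wide (outer half 66 x 9 mm). Axes as the case's: x out of the lid, y along the rib
- case_c: spares case, same shape, axes and origin as case A. One of the three weighs about 150 g, one 370 g and one 670 g (within 10 percent); which is which changes every time and cannot be seen. The hidden contents sit midway along the case and shift by 4 mm at most
- case_c_rib (a point): centre of the carrying rib of case C: 6 mm out from the lid face, 48 mm from the underside, at the middle of the lid. The rib stands 12 mm off the lid, is 70 mm long and 12 mm wide (outer half 66 x 9 mm). Axes as the case's: x out of the lid, y along the rib
- mat: flat green cutting mat with pale grid lines, fixed to the bench, 140 x 400 x 3 mm, the long side along its own y; origin at the centre of its underside. It has room for the three cases one after another along y.
- tote: grey open-topped tote, fixed to the bench, inside 94 x 134 mm (134 along its own y), walls 5 mm thick and 60 mm high from the bench, floor 5 mm thick, so a flat case drops in with 7 mm to spare all round but no finger fits beside it all the way down; origin at the centre of its underside
- tote_floor (a point): centre of the tote's inner floor, 5 mm above the bench; axes as the tote's
- screwdriver_red: red-handled screwdriver, 199 mm long, 26 mm high, bystander; origin under its middle
- tape_blue: roll of blue tape, 94 mm across, 25 mm high, bystander; origin at the centre of its underside
- beaker: small clear plastic beaker, 63 mm across, 70 mm high, bystander; origin at the centre of its underside

How it is judged:
On the way:
1. all three cases lie flat on the mat at the same time, lid and rib up, let go (angle between each of case_a, case_b, case_c's own x axis and vertical below 0.12 rad and height (world z) of each of case_a_rib, case_b_rib, case_c_rib below 0.062 m and x of case_a_rib in the frame of mat between -0.04 and 0.04 m and y of case_a_rib in the frame of mat between -0.165 and 0.165 m and contact force between each of case_a, case_b, case_c and the fingers below 0.1 N and x of case_b_rib in the frame of mat between -0.04 and 0.04 m and y of case_b_rib in the frame of mat between -0.165 and 0.165 m and x of case_c_rib in the frame of mat between -0.04 and 0.04 m and y of case_c_rib in the frame of mat between -0.165 and 0.165 m and linear speed of each of case_a, case_b, case_c below 0.02 m/s), for 0.2 s.
At the end, for the whole second after the job is handed in: all three cases at rest in the tote in one nested stack, lids up within 0.1 rad, each within 15 mm across and 17 mm along of the tote's middle, heights within 6 mm; heaviest at the bottom (bears under 6.4 N), lightest on top (bears on the middle one under 2.5 N) (angle between each of case_a, case_b, case_c's own x axis and vertical below 0.1 rad and x of case_a_rib in the frame of tote_floor between -0.015 and 0.015 m and y of case_a_rib in the frame of tote_floor between -0.017 and 0.017 m and x of case_b_rib in the frame of tote_floor between -0.015 and 0.015 m and y of case_b_rib in the frame of tote_floor between -0.017 and 0.017 m and x of case_c_rib in the frame of tote_floor between -0.015 and 0.015 m and y of case_c_rib in the frame of tote_floor between -0.017 and 0.017 m and linear speed of each of case_a, case_b, case_c below 0.02 m/s and ((z of case_a_rib in the frame of tote_floor between 0.042 and 0.054 m and z of case_b_rib in the frame of tote_floor between 0.084 and 0.096 m and z of case_c_rib in the frame of tote_floor between 0.126 and 0.138 m and contact force between case_c and case_b between 0.5 and 2.5 N and contact force between case_b and case_a between 3.5 and 6.4 N) or (z of case_a_rib in the frame of tote_floor between 0.042 and 0.054 m and z of case_c_rib in the frame of tote_floor between 0.084 and 0.096 m and z of case_b_rib in the frame of tote_floor between 0.126 and 0.138 m and contact force between case_b and case_c between 0.5 and 2.5 N and contact force between case_c and case_a between 3.5 and 6.4 N) or (z of case_b_rib in the frame of tote_floor between 0.042 and 0.054 m and z of case_a_rib in the frame of tote_floor between 0.084 and 0.096 m and z of case_c_rib in the frame of tote_floor between 0.126 and 0.138 m and contact force between case_c and case_a between 0.5 and 2.5 N and contact force between case_a and case_b between 3.5 and 6.4 N) or (z of case_b_rib in the frame of tote_floor between 0.042 and 0.054 m and z of case_c_rib in the frame of tote_floor between 0.084 and 0.096 m and z of case_a_rib in the frame of tote_floor between 0.126 and 0.138 m and contact force between case_a and case_c between 0.5 and 2.5 N and contact force between case_c and case_b between 3.5 and 6.4 N) or (z of case_c_rib in the frame of tote_floor between 0.042 and 0.054 m and z of case_a_rib in the frame of tote_floor between 0.084 and 0.096 m and z of case_b_rib in the frame of tote_floor between 0.126 and 0.138 m and contact force between case_b and case_a between 0.5 and 2.5 N and contact force between case_a and case_c between 3.5 and 6.4 N) or (z of case_c_rib in the frame of tote_floor between 0.042 and 0.054 m and z of case_b_rib in the frame of tote_floor between 0.084 and 0.096 m and z of case_a_rib in the frame of tote_floor between 0.126 and 0.138 m and contact force between case_a and case_b between 0.5 and 2.5 N and contact force between case_b and case_c between 3.5 and 6.4 N))); the robot touches nothing.
It fails at once if the red-handled screwdriver is moved by more than 30 mm (distance of screwdriver_red from where it was at the start of the episode above 0.03 m).
It fails at once if the blue tape roll is moved by more than 30 mm (distance of tape_blue from where it was at the start of the episode above 0.03 m).
It fails at once if the clear beaker is moved by more than 30 mm (distance of beaker from where it was at the start of the episode above 0.03 m).
It also fails if it takes over 72 s, if anything falls off the work surface, if the arm or the gripper's body presses on something with over 40 N, if the wrist force passes 120 N, or if a joint passes its speed limit or range.

## Working session

There is one attempt and no reset: what is moved stays moved. The work goes in short steps, Python scripts to look and compute and a tool call to move; the robot and the scene stay as the last step left them, time stands still between calls to the robot, and variables do not carry over. Pictures are saved under pics/ and viewed, at most 10 in all, crops included, and the job is handed in when it is done.

Besides the shell and the picture viewer there is one more tool, called after "Emit:" as name([rows], argument=value, ...), one row to a line, values as JSON. jog_arm: Moves the arm, as the interface text tells. Its arguments: {"type":"object","properties":{"increments":{"type":"array","items":{"type":"array","items":{"type":"array","items":{"type":"number"}}}},"force":{"type":"number"}},"required":["increments"]}

```bash
ls; mkdir -p pics
python3 - <<'E'
from workcell import read_state, viewer
import cv2,numpy as np
s=read_state(); print({k:np.round(v,3).tolist() for k,v in s.items()})
for n in ["top","side"]:
    im,d=viewer.read_camera(n); cv2.imwrite(f"pics/{n}0.png",im); np.savez(f"pics/{n}0.npz",im=im,d=d)
    p=viewer.camera_params(n); print(n,{k:np.round(v,3).tolist() for k,v in p.items()})
print(viewer.camera_params("wrist"))
E
```

```text
pics
{'time': 0.0, 'q': [-1.157, 0.265, 1.605, -0.0, 1.274, -0.037], 'joint_vel': [0.0, 0.001, 0.001, -0.0, 0.001, -0.002], 'joint_torque': [-0.001, -51.511, -36.732, -0.0, 0.013, -0.0], 'tool_pos': [0.294, -0.607, 0.303], 'tcp_rot': [-3.06, -0.702, 0.001], 'wrist_force': [-0.114, -0.148, -0.099], 'torque': [0.032, 0.015, 0.022], 'grip_force': 0.0, 'width': 0.999}
top {'fx': 418.481, 'fy': 418.481, 'cx': 316.49, 'cy': 199.718, 'R': [[-0.003, -1.0, -0.026], [-0.999, 0.004, -0.053], [0.053, 0.026, -0.998]], 't': [0.05, 0.531, 1.378]}
side {'fx': 391.54, 'fy': 391.54, 'cx': 320.264, 'cy': 198.669, 'R': [[-0.606, -0.795, -0.016], [-0.361, 0.294, -0.885], [0.708, -0.531, -0.465]], 't': [0.342, 0.243, 0.902]}
{'fx': 309.70691628693146, 'fy': 309.70691628693146, 'cx': 317.8462086082313, 'cy': 198.1973584890242, 'hand_eye': array([[ 1.95442850e-04, -9.62601755e-01, -2.70920325e-01,
         6.79438403e-02],
       [ 9.99999239e-01, -1.41958547e-04,  1.22579304e-03,
         4.49325939e-04],
       [-1.21840998e-03, -2.70920358e-01,  9.62600995e-01,
        -7.03000522e-02],
       [ 0.00000000e+00,  0.00000000e+00,  0.00000000e+00,
         1.00000000e+00]])}
```

View pics/top0.png

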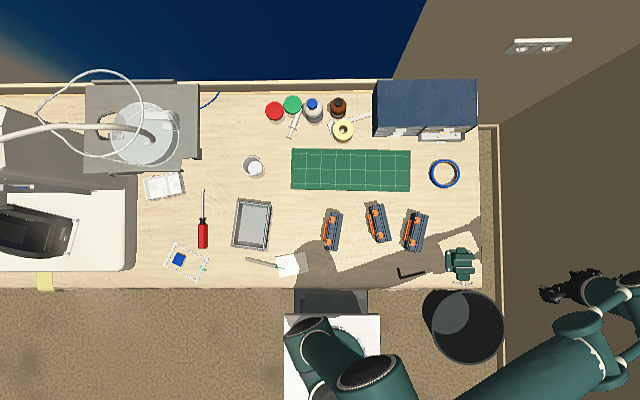

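View pics/side0.png

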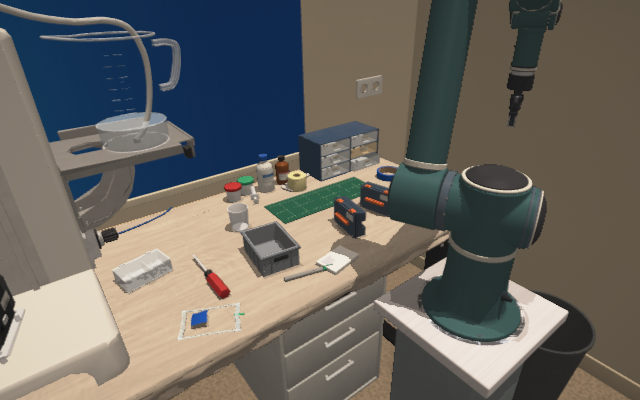

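The top view shows the three cases at about (332,230), (377,222), (415,230). The mat is at about (350,170), the tote at (251,224), the beaker at (253,166), the tape at (444,173) and the screwdriver at (203,220).

```bash
cat > h.py <<'E'
import numpy as np,cv2
from workcell import read_state, viewer
def cloud(n,d):
    p=viewer.camera_params(n); v,u=np.indices(d.shape)
    c=np.stack([(u-p['cx'])/p['fx']*d,(v-p['cy'])/p['fy']*d,d],-1)
    return (c-p['t'])@np.array(p['R'])   # R^T (c-t)
def plane(n,uv,z):
    p=viewer.camera_params(n);R=np.array(p['R']);uv=np.atleast_2d(uv)
    r=np.c_[(uv[:,0]-p['cx'])/p['fx'],(uv[:,1]-p['cy'])/p['fy'],np.ones(len(uv))]@R
    o=-R.T@p['t']; return o+r*((z-o[2])/r[:,2])[:,None]
def rect(P):
    (c,s,a)=cv2.minAreaRect((P[:,:2]*1000).astype(np.float32)); return np.round(c,1),np.round(s,1),round(a,1)
E
python3 - <<'E'
from h import *
f=np.load("pics/top0.npz");im,d=f['im'],f['d'];W=cloud("top",d)
hsv=cv2.cvtColor(im,cv2.COLOR_BGR2HSV)
box=np.zeros(d.shape,bool);box[130:290,140:480]=1
print("bench z",np.median(W[260:275,330:400,2]),"tote floor",W[222,250])
g=box&(hsv[...,0]>65)&(hsv[...,0]<90)&(hsv[...,1]>80)
g[:140]=0;g[195:]=0
v,u=np.nonzero(g);print("mat",rect(plane("top",np.c_[u,v],.003)))
org=box&(hsv[...,0]<15)&(hsv[...,1]>170)&(hsv[...,2]>90)
for i,(a,b) in enumerate([(316,352),(360,393),(394,435)]):
    m=box&(W[...,2]>.07)&(W[...,2]<.09); m[:,:a]=0;m[:,b:]=0;m[:195]=0;m[260:]=0
    P=W[m];print(i,"top",m.sum(),rect(P),"z",np.median(P[:,2]))
    o=org.copy();o[:,:a]=0;o[:,b:]=0;o[:195]=0;o[260:]=0
    print("  orange",o.sum(),np.round(W[o].mean(0)*1000), np.round(np.percentile(W[o][:,2],[5,25,50,75,95])*1000))
m=box&(W[...,2]>.05)&(W[...,2]<.07);m[:,:225]=0;m[:,277:]=0;m[:192]=0;m[255:]=0
print("tote",m.sum(),rect(W[m]),np.median(W[m][:,2]))
m=box&(W[...,2]>.06)&(W[...,2]<.08);m[:,:240]=0;m[:,270:]=0;m[180:]=0
print("beaker",m.sum(),rect(W[m]) if m.sum()>3 else 0)
c=cv2.resize(im[140:290,180:470],None,fx=2.7,fy=2.7,interpolation=cv2.INTER_CUBIC);cv2.imwrite("pics/crop0.png",c)
E
```

```text
bench z 9.895630044198102e-05 tote floor [0.45762186 0.27251574 0.00114937]
mat (array([632.4, -64.7]), array([398.7, 137.6]), 88.2)
0 top 504 (array([428.8,  -6.5]), array([ 42.1, 119.8]), 80.0) z 0.07988808999601077
  orange 96 [434.  15.  56.] [41. 43. 46. 79. 84.]
1 top 513 (array([ 454.2, -156. ]), array([119.7,  43.2]), 12.4) z 0.07956372864329764
  orange 98 [ 449. -133.   68.] [41. 44. 46. 77. 82.]
2 top 529 (array([ 425.7, -271.9]), array([ 43.8, 120.2]), 75.7) z 0.07960146210700857
  orange 118 [ 431. -250.   70.] [41. 45. 48. 80. 85.]
tote 451 (array([448.5, 260.4]), array([112.8, 152. ]), 82.2) 0.058897710695821406
beaker 79 (array([641.4, 257.9]), array([59.9, 60.1]), 1.6)
```

View pics/crop0.png

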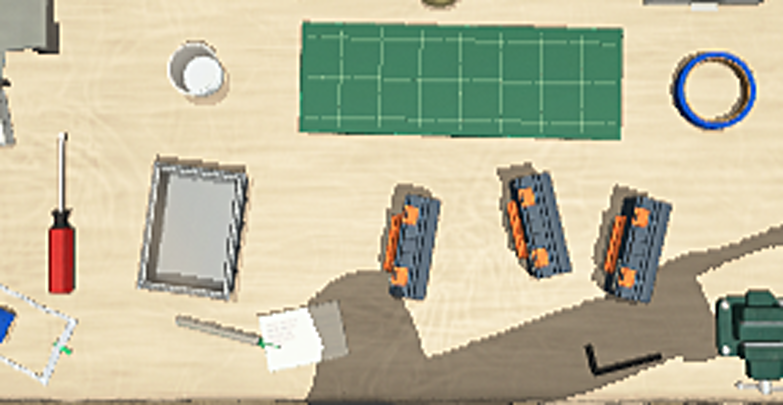

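Top faces measure 120 x 42 mm at z≈0.080, which matches the given sizes, and the lids face +y. Next I check whether the wrist can make the tilt, and the cabinet clearance.

Run:
```python
from h import *
from scipy.spatial.transform import Rotation as Ro
f=np.load("pics/top0.npz");W=cloud("top",f['d'])
for a,b,n in [(80,135,'cab')]:
    R=W[a:b,370:480].reshape(-1,3);R=R[R[:,2]>.05];print(n,np.percentile(R,[1,50,99],axis=0).round(3))
R=W[155:192,425:465].reshape(-1,3);R=R[(R[:,2]>.015)&(R[:,2]<.04)];print('tape',R.min(0).round(3),R.max(0).round(3))
s=read_state()
q=s['q'];Rm=lambda q,s4=1:Ro.from_euler('ZYZYZ',[q[0],q[1]+q[2],s4*q[3],q[4],q[5]+np.pi/2])
print((Rm(q).inv()*Ro.from_rotvec(s['tcp_rot'])).magnitude())
# tilt wrist
for y in (.06,-.065,-.19):
  for psi in (0,180):
    for th in (0,60):
      Rt=Ro.from_euler('z',psi,degrees=True)*Ro.from_euler('x',180,degrees=True)
      Rt=Ro.from_euler('x',th,degrees=True)*Rt
      z=Rt.as_matrix()[:,2]; wc=np.array([.63,y,.1])-.2*z
      q1=np.arctan2(wc[1],wc[0])
      for phi in (100,125):
        M=(Ro.from_euler('z',q1)*Ro.from_euler('y',phi,degrees=True)).inv()*Rt
        e=M.as_euler('ZYZ',degrees=True);print(y,psi,th,phi,'z',z.round(2),'q4 %.0f q5 %.0f q6 %.0f'%(e[0],e[1],(e[2]-90+180)%360-180))
```

```text
cab [[ 0.739 -0.437  0.056]
 [ 0.807 -0.284  0.149]
 [ 0.887 -0.139  0.156]]
tape [ 0.571 -0.422  0.015] [ 0.664 -0.328  0.033]Traceback (most recent call last):
  File "<stdin>", line 9, in <module>
  File "<stdin>", line 8, in <lambda>
  File "scipy/spatial/transform/_rotation.pyx", line 1413, in scipy.spatial.transform._rotation.Rotation.from_euler
ValueError: Expected axis specification to be a non-empty string of upto 3 characters, got ZYZYZ
```

Run:
```python
from h import *
from scipy.spatial.transform import Rotation as Ro
s=read_state()
q=s['q'];Rm=lambda q,s4=1:Ro.from_euler('ZYZ',[q[0],q[1]+q[2],s4*q[3]])*Ro.from_euler('YZ',[q[4],q[5]+np.pi/2])
print((Rm(q).inv()*Ro.from_rotvec(s['tcp_rot'])).magnitude())
for y in (.06,-.19):
  for psi in (0,180):
    for th in (0,60):
      Rt=Ro.from_euler('z',psi,degrees=True)*Ro.from_euler('x',180,degrees=True)
      Rt=Ro.from_euler('x',th,degrees=True)*Rt
      z=Rt.as_matrix()[:,2]; wc=np.array([.62,y,.1])-.2*z
      q1=np.arctan2(wc[1],wc[0])
      for phi in (100,125):
        M=(Ro.from_euler('z',q1)*Ro.from_euler('y',phi,degrees=True)).inv()*Rt
        e=M.as_euler('ZYZ',degrees=True);print(y,psi,th,phi,'z',z.round(2),'q4 %.0f q5 %.0f q6 %.0f'%(e[0],e[1],(e[2]-90+180)%360-180))
```

```text
4.723590090284993e-16
0.06 0 0 100 z [ 0. -0. -1.] q4 0 q5 80 q6 96
0.06 0 0 125 z [ 0. -0. -1.] q4 -0 q5 55 q6 96
0.06 0 60 100 z [ 0.    0.87 -0.5 ] q4 59 q5 94 q6 76
0.06 0 60 125 z [ 0.    0.87 -0.5 ] q4 60 q5 81 q6 55
0.06 180 0 100 z [ 0.  0. -1.] q4 0 q5 80 q6 -84
0.06 180 0 125 z [ 0.  0. -1.] q4 0 q5 55 q6 -84
0.06 180 60 100 z [ 0.    0.87 -0.5 ] q4 59 q5 94 q6 -104
0.06 180 60 125 z [ 0.    0.87 -0.5 ] q4 60 q5 81 q6 -125
-0.19 0 0 100 z [ 0. -0. -1.] q4 -0 q5 80 q6 73
-0.19 0 0 125 z [ 0. -0. -1.] q4 -0 q5 55 q6 73
-0.19 0 60 100 z [ 0.    0.87 -0.5 ] q4 53 q5 110 q6 65
-0.19 0 60 125 z [ 0.    0.87 -0.5 ] q4 49 q5 94 q6 45
-0.19 180 0 100 z [ 0.  0. -1.] q4 0 q5 80 q6 -107
-0.19 180 0 125 z [ 0.  0. -1.] q4 0 q5 55 q6 -107
-0.19 180 60 100 z [ 0.    0.87 -0.5 ] q4 53 q5 110 q6 -115
-0.19 180 60 125 z [ 0.    0.87 -0.5 ] q4 49 q5 94 q6 -135
```

```bash
cat >> h.py <<'E'
from scipy.spatial.transform import Rotation as Ro
def tool(yaw,tilt=0): # tool x at yaw (deg), tool z leaned towards +y side of that yaw
    return Ro.from_euler('z',yaw,degrees=True)*Ro.from_euler('x',tilt,degrees=True)*Ro.from_euler('x',180,degrees=True)
def plan(segs):
    s=read_state();p=np.array(s['tool_pos']);R=Ro.from_rotvec(s['tcp_rot'])
    for pos,rot,grip in segs:
        pos=np.array(pos);rv=(R.inv()*rot).as_rotvec(degrees=True)
        n=int(max(np.ceil(np.linalg.norm(pos-p)/.0299),np.ceil(np.abs(rv).max()/6.0),1))
        print(f"-> {np.round(pos,3)} n={n}");d=(pos-p)/n;last=None;k=0;st=Ro.from_rotvec(rv/n,degrees=True)
        for i in range(n):
            row=np.r_[np.round(R.inv().apply(d)/.03,2),np.round(rv/n/6,2),grip]+0.
            if last is not None and np.allclose(row,last,atol=.006): k+=1
            else:
                if last is not None: print(' ',k,'x',last.tolist())
                last,k=row,1
            R=R*st
        print(' ',k,'x',last.tolist());p=pos;R=rot
E
python3 - <<'E'
from h import *
plan([([.40,-.25,.25],tool(-10),1),([.429,-.0065,.22],tool(-10),1),([.429,-.0065,.123],tool(-10),1)])
E
```

```text
-> [ 0.4  -0.25  0.25] n=13
  1 x [0.64, -0.71, 0.14, 0.0, 0.0, 0.46, 1.0]
  1 x [0.61, -0.74, 0.14, 0.0, 0.0, 0.46, 1.0]
  1 x [0.57, -0.76, 0.14, 0.0, 0.0, 0.46, 1.0]
  1 x [0.54, -0.79, 0.14, 0.0, 0.0, 0.46, 1.0]
  1 x [0.5, -0.82, 0.14, 0.0, 0.0, 0.46, 1.0]
  1 x [0.46, -0.84, 0.14, 0.0, 0.0, 0.46, 1.0]
  1 x [0.42, -0.86, 0.14, 0.0, 0.0, 0.46, 1.0]
  1 x [0.37, -0.88, 0.14, 0.0, 0.0, 0.46, 1.0]
  1 x [0.33, -0.9, 0.14, 0.0, 0.0, 0.46, 1.0]
  1 x [0.29, -0.91, 0.14, 0.0, 0.0, 0.46, 1.0]
  1 x [0.24, -0.92, 0.14, 0.0, 0.0, 0.46, 1.0]
  1 x [0.2, -0.93, 0.14, 0.0, 0.0, 0.46, 1.0]
  1 x [0.15, -0.94, 0.14, 0.0, 0.0, 0.46, 1.0]
-> [ 0.429 -0.006  0.22 ] n=9
  9 x [-0.05, -0.91, 0.11, 0.0, 0.0, 0.0, 1.0]
-> [ 0.429 -0.006  0.123] n=4
  4 x [0.0, 0.0, 0.81, 0.0, 0.0, 0.0, 1.0]
```

Emit:
jog_arm([
  [[0.64, -0.71, 0.14, 0, 0, 0.46, 1], [0.6, -0.74, 0.14, 0, 0, 0.46, 1], [0.57, -0.76, 0.14, 0, 0, 0.46, 1], [0.54, -0.79, 0.14, 0, 0, 0.46, 1], [0.5, -0.82, 0.14, 0, 0, 0.46, 1]],
], force=60)

```text
time: 0.52
tool_pos: [0.3345, -0.4686, 0.282]
tcp_rot: [-3.124, -0.325, 0.001]
wrist_force: [0.5, -0.5, 0.5]
width: 0.999
grip_force: 0.0
```

Emit:
jog_arm([
  [[0.46, -0.84, 0.14, 0, 0, 0.46, 1], [0.42, -0.86, 0.14, 0, 0, 0.46, 1], [0.37, -0.88, 0.14, 0, 0, 0.46, 1], [0.33, -0.9, 0.14, 0, 0, 0.46, 1], [0.29, -0.91, 0.14, 0, 0, 0.46, 1]],
])

```text
time: 0.93
tool_pos: [0.3754, -0.331, 0.2612]
tcp_rot: [-3.141, 0.053, 0.001]
wrist_force: [1.4, 0.3, 0.5]
width: 1.0
grip_force: 0.0
```

Emit:
jog_arm([
  [[0.24, -0.92, 0.14, 0, 0, 0.46, 1], [0.2, -0.93, 0.14, 0, 0, 0.46, 1], [0.15, -0.94, 0.14, 0, 0, 0.46, 1], [-0.05, -0.91, 0.11, 0, 0, 0, 1], [-0.05, -0.91, 0.11, 0, 0, 0, 1]],
])

```text
time: 1.35
tool_pos: [0.4062, -0.1947, 0.2421]
tcp_rot: [-3.129, 0.275, 0.001]
wrist_force: [0.6, -0.1, 0.0]
width: 1.002
grip_force: 0.0
```

Emit:
jog_arm([
  [[-0.05, -0.91, 0.11, 0, 0, 0, 1], [-0.05, -0.91, 0.11, 0, 0, 0, 1], [-0.05, -0.91, 0.11, 0, 0, 0, 1], [-0.05, -0.91, 0.11, 0, 0, 0, 1], [-0.05, -0.91, 0.11, 0, 0, 0, 1]],
])

```text
time: 1.77
tool_pos: [0.4224, -0.0591, 0.2257]
tcp_rot: [-3.129, 0.275, 0.001]
wrist_force: [0.2, 0.6, 0.2]
width: 1.001
grip_force: 0.0
```

Emit:
jog_arm([
  [[-0.05, -0.91, 0.11, 0, 0, 0, 1], [-0.05, -0.91, 0.11, 0, 0, 0, 1], [0, 0, 0, 0, 0, 0, 1], [0, 0, 0, 0, 0, 0, 1], [0, 0, 0, 0, 0, 0, 1]],
])

```text
time: 2.18
tool_pos: [0.4291, -0.0064, 0.2194]
tcp_rot: [3.129, -0.274, -0.001]
wrist_force: [-0.8, -0.3, -0.5]
width: 1.001
grip_force: 0.0
```

Run:
```python
from h import *
s=read_state();print(s['time'],np.round(s['tool_pos'],4),np.round(s['q'],2))
plan([([.429,-.0065,.123],tool(-10),1)])
```

```text
2.1833 [ 0.4291 -0.0064  0.2194] [-0.07 -0.14  2.2  -0.    1.09  1.67]
-> [ 0.429 -0.006  0.123] n=4
  4 x [0.0, 0.0, 0.8, 0.0, 0.0, 0.0, 1.0]
```

Emit:
jog_arm([
  [[0, 0, 0.8, 0, 0, 0, 1], [0, 0, 0.8, 0, 0, 0, 1], [0, 0, 0.8, 0, 0, 0, 1], [0, 0, 0.8, 0, 0, 0, 1], [0, 0, 0, 0, 0, 0, 1]],
])

```text
time: 2.6
tool_pos: [0.4257, -0.0073, 0.1194]
tcp_rot: [3.129, -0.278, -0.014]
wrist_force: [-1.1, 0.8, 0.3]
width: 1.0
grip_force: 0.0
```

Emit:
jog_arm([
  [[0, 0, 0, 0, 0, 0, -1], [0, 0, 0, 0, 0, 0, -1], [0, 0, 0, 0, 0, 0, -1], [0, 0, 0, 0, 0, 0, -1], [0, 0, 0, 0, 0, 0, -1]],
])

```text
time: 3.02
tool_pos: [0.431, -0.0066, 0.1257]
tcp_rot: [3.129, -0.275, 0.006]
wrist_force: [-0.3, -1.3, 5.7]
width: 0.481
grip_force: 61.9
```

Emit:
jog_arm([
  [[0, 0, 0, 0, 0, 0, -1], [0, 0, -0.5, 0, 0, 0, -1], [0, 0, -0.8, 0, 0, 0, -1], [0, 0, -0.8, 0, 0, 0, -1], [0, 0, -0.8, 0, 0, 0, -1]],
])

```text
time: 3.43
tool_pos: [0.4285, -0.006, 0.2112]
tcp_rot: [-3.129, 0.275, 0.002]
wrist_force: [1.0, -0.1, -2.7]
width: 0.477
grip_force: 61.8
```

Emit:
jog_arm([
  [[0, 0, 0, 0, 0, 0, -1], [0, 0, 0, 0, 0, 0, -1], [0, 0, 0, 0, 0, 0, -1], [0, 0, 0, 0, 0, 0, -1], [0, 0, 0, 0, 0, 0, -1]],
])

```text
time: 3.85
tool_pos: [0.428, -0.0061, 0.2087]
tcp_rot: [3.129, -0.275, -0.006]
wrist_force: [1.0, -0.8, -3.3]
width: 0.483
grip_force: 63.3
```

3.3 N, so case A is the medium one. Now carry it and tilt it over the +y slot.

Run:
```python
from h import *
s=read_state();print(np.round(s['wrist_force'],2))
plan([([.612,.004,.18],tool(-1.8,60),-1),([.612,.004,.0835],tool(-1.8,60),-1)])
```

```text
[ 0.96 -0.76 -3.29]
-> [0.612 0.004 0.18 ] n=10
  1 x [0.6, -0.14, 0.09, 1.0, -0.07, -0.13, -1.0]
  1 x [0.6, -0.12, 0.1, 1.0, -0.07, -0.13, -1.0]
  1 x [0.6, -0.1, 0.11, 1.0, -0.07, -0.13, -1.0]
  1 x [0.61, -0.08, 0.12, 1.0, -0.07, -0.13, -1.0]
  1 x [0.61, -0.06, 0.12, 1.0, -0.07, -0.13, -1.0]
  1 x [0.61, -0.04, 0.12, 1.0, -0.07, -0.13, -1.0]
  1 x [0.61, -0.02, 0.12, 1.0, -0.07, -0.13, -1.0]
  1 x [0.61, 0.0, 0.12, 1.0, -0.07, -0.13, -1.0]
  1 x [0.61, 0.02, 0.11, 1.0, -0.07, -0.13, -1.0]
  1 x [0.61, 0.04, 0.1, 1.0, -0.07, -0.13, -1.0]
-> [0.612 0.004 0.084] n=4
  4 x [0.0, 0.7, 0.4, 0.0, 0.0, 0.0, -1.0]
```

Emit:
jog_arm([
  [[0.6, -0.14, 0.09, 1, -0.07, -0.13, -1], [0.6, -0.12, 0.1, 1, -0.07, -0.13, -1], [0.6, -0.1, 0.11, 1, -0.07, -0.13, -1], [0.6, -0.08, 0.12, 1, -0.07, -0.13, -1], [0.61, -0.06, 0.12, 1, -0.07, -0.13, -1]],
])

```text
time: 4.27
tool_pos: [0.5219, -0.0018, 0.1957]
tcp_rot: [-2.609, 0.138, -0.013]
wrist_force: [-0.8, -0.4, -3.4]
width: 0.477
grip_force: 63.4
```

Emit:
jog_arm([
  [[0.61, -0.04, 0.12, 1, -0.07, -0.13, -1], [0.61, -0.02, 0.12, 1, -0.07, -0.13, -1], [0.61, 0, 0.12, 1, -0.07, -0.13, -1], [0.61, 0.02, 0.11, 1, -0.07, -0.13, -1], [0.61, 0.04, 0.1, 1, -0.07, -0.13, -1]],
])

```text
time: 4.68
tool_pos: [0.6139, 0.0029, 0.1804]
tcp_rot: [-2.09, 0.027, -0.022]
wrist_force: [0.3, 0.2, -4.0]
width: 0.48
grip_force: 63.4
```

Emit:
jog_arm([
  [[0, 0, 0, 0, 0, 0, -1], [0, 0.7, 0.4, 0, 0, 0, -1], [0, 0.7, 0.4, 0, 0, 0, -1], [0, 0.6, 0.35, 0, 0, 0, -1], [0, 0, 0, 0, 0, 0, -1]],
])

```text
time: 5.1
tool_pos: [0.6104, 0.0044, 0.1072]
tcp_rot: [-2.095, 0.031, -0.012]
wrist_force: [-1.8, 0.7, -5.0]
width: 0.477
grip_force: 63.5
```

Run:
```python
from h import *
s=read_state();print(s['time'],np.round(s['tool_pos'],4),np.round(s['q'],2),s['wrist_force'],s['width'])
plan([([.612,.004,.0835],tool(-1.8,60),-1)])
```

```text
5.1 [0.6104 0.0044 0.1072] [-0.41  0.59  1.85  0.95  1.4   0.66] [-1.79655443  0.65582217 -4.95002484] 0.47654928449031186
-> [0.612 0.004 0.084] n=1
  1 x [0.06, 0.69, 0.38, 0.0, 0.06, -0.02, -1.0]
```

Emit:
jog_arm([
  [[0, 0.23, 0.13, 0, 0, 0, -1], [0, 0.23, 0.13, 0, 0, 0, -1], [0, 0.23, 0.12, 0, 0, 0, -1], [0, 0, 0, 0, 0, 0, -1], [0, 0, 0, 0, 0, 0, -1]],
])

```text
time: 5.52
tool_pos: [0.6137, 0.0033, 0.0897]
tcp_rot: [-2.093, 0.026, -0.022]
wrist_force: [-0.4, 0.7, -2.6]
width: 0.479
grip_force: 63.6
```

Emit:
jog_arm([
  [[0, 0, 0, 0, 0, 0, 0.3], [0, 0, 0, 0, 0, 0, 0.3], [0, 0, 0, 0, 0, 0, 0.3], [0, 0, -0.4, 0, 0, 0, 0.3], [0, 0, -0.7, 0, 0, 0, 0.3]],
])

```text
time: 5.93
tool_pos: [0.6116, -0.0242, 0.1058]
tcp_rot: [-2.091, 0.025, -0.018]
wrist_force: [-0.9, 1.0, -0.8]
width: 0.65
grip_force: 0.0
```

Emit:
jog_arm([
  [[0, 0, -0.8, 0, 0, 0, 0.3], [0, -0.3, -0.8, 0, 0, 0, 0.3], [0, -0.8, -0.8, -1, 0, 0, 1], [0, -0.8, -0.8, -1, 0, 0, 1], [0, 0, 0, 0, 0, 0, 1]],
])

```text
time: 6.35
tool_pos: [0.6156, -0.0792, 0.2156]
tcp_rot: [-2.31, 0.023, -0.04]
wrist_force: [1.5, 0.4, 1.4]
width: 0.997
grip_force: 0.0
```

Run:
```python
from h import *
im,d=viewer.read_camera("top");W=cloud("top",d)
cv2.imwrite("pics/t1.png",cv2.resize(im[130:270,220:460],None,fx=3,fy=3))
m=np.zeros(d.shape,bool);m[135:200,285:420]=1
m&=(W[...,2]>.03)&(W[...,2]<.065);print(m.sum(),rect(W[m]),np.median(W[m][:,2]))
hsv=cv2.cvtColor(im,cv2.COLOR_BGR2HSV);o=m&(hsv[...,0]<15)&(hsv[...,1]>170)&(W[...,2]>.05);print("rib",o.sum(),rect(W[o]) if o.sum()>3 else 0)
plan([([.454,-.156,.22],tool(12.4),1),([.454,-.156,.124],tool(12.4),1)])
```

```text
977 (array([658. ,  37.2]), array([118.5, 237.9]), 65.3) 0.045393478110652634
rib 50 (array([612.9,  56.6]), array([ 9.9, 65. ]), 89.9)
-> [ 0.454 -0.156  0.22 ] n=8
  1 x [-0.66, 0.2, -0.28, -0.99, -0.14, -0.27, 1.0]
  1 x [-0.67, 0.21, -0.25, -0.99, -0.14, -0.27, 1.0]
  1 x [-0.68, 0.21, -0.22, -0.99, -0.14, -0.27, 1.0]
  1 x [-0.69, 0.21, -0.19, -0.99, -0.14, -0.27, 1.0]
  1 x [-0.69, 0.21, -0.16, -0.99, -0.14, -0.27, 1.0]
  1 x [-0.7, 0.21, -0.12, -0.99, -0.14, -0.27, 1.0]
  1 x [-0.71, 0.2, -0.09, -0.99, -0.14, -0.27, 1.0]
  1 x [-0.72, 0.19, -0.06, -0.99, -0.14, -0.27, 1.0]
-> [ 0.454 -0.156  0.124] n=4
  4 x [0.0, 0.0, 0.8, 0.0, 0.0, 0.0, 1.0]
```

View pics/t1.png

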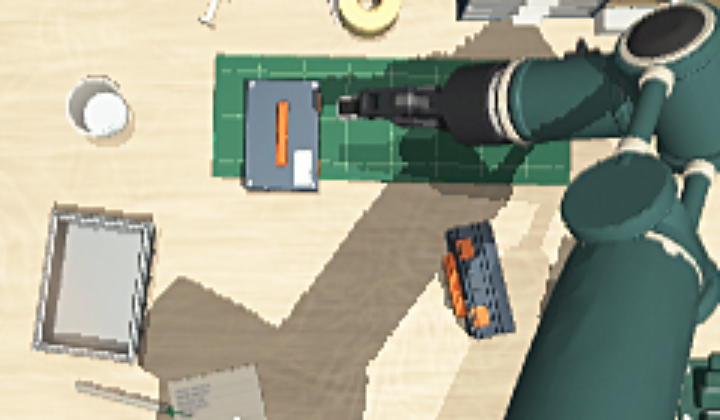

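Case A lies flat, with its rib at world (0.613, 0.057) and at crop pixel (282,132). Case B next.

Emit:
jog_arm([
  [[-0.66, 0.2, -0.28, -1, -0.14, -0.27, 1], [-0.67, 0.21, -0.25, -1, -0.14, -0.27, 1], [-0.68, 0.21, -0.22, -1, -0.14, -0.27, 1], [-0.69, 0.21, -0.19, -1, -0.14, -0.27, 1], [-0.69, 0.21, -0.16, -1, -0.14, -0.27, 1]],
])

```text
time: 6.82
tool_pos: [0.5094, -0.1259, 0.2105]
tcp_rot: [-2.826, -0.188, 0.001]
wrist_force: [1.0, 0.4, -0.1]
width: 0.998
grip_force: 0.0
```

Emit:
jog_arm([
  [[-0.7, 0.21, -0.12, -1, -0.14, -0.27, 1], [-0.71, 0.2, -0.09, -1, -0.14, -0.27, 1], [-0.72, 0.19, -0.06, -0.95, -0.14, -0.27, 1], [0, 0, 0, 0, 0, 0, 1], [0, 0, 0, 0, 0, 0, 1]],
])

```text
time: 7.23
tool_pos: [0.4492, -0.1535, 0.2133]
tcp_rot: [-3.119, -0.343, 0.017]
wrist_force: [-0.2, 0.2, -0.1]
width: 0.996
grip_force: 0.0
```

Run:
```python
from h import *
s=read_state();print(s['time'],np.round(s['wrist_force'],2))
plan([([.454,-.156,.124],tool(12.4),1)])
```

```text
7.2333 [-0.22  0.19 -0.07]
-> [ 0.454 -0.156  0.124] n=3
  1 x [0.06, 0.04, 0.99, -0.02, 0.03, 0.01, 1.0]
  2 x [0.05, 0.04, 0.99, -0.02, 0.03, 0.01, 1.0]
```

Emit:
jog_arm([
  [[0.04, 0.03, 0.8, 0, 0.03, 0, 1], [0.04, 0.03, 0.8, 0, 0.03, 0, 1], [0.04, 0.03, 0.8, 0, 0.03, 0, 1], [0.04, 0.03, 0.56, 0, 0, 0, 1], [0, 0, 0, 0, 0, 0, 1]],
])

```text
time: 7.65
tool_pos: [0.4533, -0.1559, 0.1205]
tcp_rot: [-3.115, -0.34, 0.013]
wrist_force: [-1.0, -0.6, -0.4]
width: 1.003
grip_force: 0.0
```

Emit:
jog_arm([
  [[0, 0, 0, 0, 0, 0, -1], [0, 0, 0, 0, 0, 0, -1], [0, 0, 0, 0, 0, 0, -1], [0, 0, 0, 0, 0, 0, -1], [0, 0, 0, 0, 0, 0, -1]],
])

```text
time: 8.07
tool_pos: [0.4566, -0.1569, 0.1261]
tcp_rot: [-3.121, -0.343, -0.003]
wrist_force: [0.9, 1.1, 3.9]
width: 0.479
grip_force: 61.3
```

Emit:
jog_arm([
  [[0, 0, 0, 0, 0, 0, -1], [0, 0, -0.5, 0, 0, 0, -1], [0, 0, -0.8, 0, 0, 0, -1], [0, 0, -0.8, 0, 0, 0, -1], [0, 0, -0.8, 0, 0, 0, -1]],
])

```text
time: 8.48
tool_pos: [0.4548, -0.1565, 0.2119]
tcp_rot: [-3.119, -0.343, 0.004]
wrist_force: [-0.2, -0.1, -1.9]
width: 0.48
grip_force: 61.1
```

Emit:
jog_arm([
  [[0, 0, 0, 0, 0, 0, -1], [0, 0, 0, 0, 0, 0, -1], [0, 0, 0, 0, 0, 0, -1], [0, 0, 0, 0, 0, 0, -1], [0, 0, 0, 0, 0, 0, -1]],
])

```text
time: 8.9
tool_pos: [0.4543, -0.1564, 0.2096]
tcp_rot: [-3.118, -0.343, 0.006]
wrist_force: [-0.3, -0.0, -1.1]
width: 0.48
grip_force: 61.1
```

Run:
```python
from h import *
s=read_state();print(s['time'],np.round(s['wrist_force'],2))
plan([([.611,-.121,.18],tool(-1.8,60),-1),([.611,-.121,.11],tool(-1.8,60),-1)])
```

```text
8.9 [-0.25 -0.04 -1.09]
-> [ 0.611 -0.121  0.18 ] n=10
  1 x [0.54, 0.0, 0.1, 0.99, 0.13, 0.21, -1.0]
  1 x [0.53, 0.0, 0.1, 0.99, 0.13, 0.21, -1.0]
  1 x [0.53, 0.0, 0.11, 0.99, 0.13, 0.21, -1.0]
  1 x [0.53, 0.0, 0.12, 0.99, 0.13, 0.21, -1.0]
  2 x [0.53, 0.0, 0.13, 0.99, 0.13, 0.21, -1.0]
  1 x [0.53, 0.0, 0.14, 0.99, 0.13, 0.21, -1.0]
  1 x [0.52, 0.0, 0.15, 0.99, 0.13, 0.21, -1.0]
  1 x [0.52, 0.01, 0.15, 0.99, 0.13, 0.21, -1.0]
  1 x [0.52, 0.01, 0.16, 0.99, 0.13, 0.21, -1.0]
-> [ 0.611 -0.121  0.11 ] n=3
  3 x [0.0, 0.67, 0.39, 0.0, 0.0, 0.0, -1.0]
```

Emit:
jog_arm([
  [[0.54, 0, 0.1, 0.99, 0.13, 0.21, -1], [0.53, 0, 0.1, 0.99, 0.13, 0.21, -1], [0.53, 0, 0.11, 0.99, 0.13, 0.21, -1], [0.53, 0, 0.12, 0.99, 0.13, 0.21, -1], [0.53, 0, 0.13, 0.99, 0.13, 0.21, -1]],
])

```text
time: 9.32
tool_pos: [0.5345, -0.1396, 0.196]
tcp_rot: [-2.608, -0.137, -0.013]
wrist_force: [-0.1, -0.2, -1.6]
width: 0.48
grip_force: 61.4
```

Emit:
jog_arm([
  [[0.53, 0, 0.13, 0.99, 0.13, 0.21, -1], [0.53, 0, 0.14, 0.99, 0.13, 0.21, -1], [0.52, 0, 0.15, 0.99, 0.13, 0.21, -1], [0.52, 0.01, 0.15, 0.99, 0.13, 0.21, -1], [0.52, 0.01, 0.16, 0.99, 0.13, 0.21, -1]],
])

```text
time: 9.73
tool_pos: [0.6128, -0.1221, 0.1812]
tcp_rot: [-2.091, 0.028, -0.023]
wrist_force: [0.5, 0.2, -2.1]
width: 0.477
grip_force: 61.3
```

Emit:
jog_arm([
  [[0, 0, 0, 0, 0, 0, -1], [0, 0.67, 0.39, 0, 0, 0, -1], [0, 0.67, 0.39, 0, 0, 0, -1], [0, 0.67, 0.39, 0, 0, 0, -1], [0, 0, 0, 0, 0, 0, -1]],
])

```text
time: 10.15
tool_pos: [0.6096, -0.1203, 0.1074]
tcp_rot: [-2.096, 0.029, -0.014]
wrist_force: [-1.2, 0.2, -1.9]
width: 0.48
grip_force: 61.5
```

Run:
```python
from h import *
s=read_state();print(s['time'],np.round(s['tool_pos'],4),np.round(s['wrist_force'],2))
plan([([.611,-.121,.084],tool(-1.8,60),-1)])
```

```text
10.15 [ 0.6096 -0.1203  0.1074] [-1.18  0.21 -1.87]
-> [ 0.611 -0.121  0.084] n=1
  1 x [0.05, 0.69, 0.37, 0.01, 0.05, 0.01, -1.0]
```

Emit:
jog_arm([
  [[0, 0.23, 0.13, 0, 0, 0, -1], [0, 0.23, 0.13, 0, 0, 0, -1], [0, 0.23, 0.12, 0, 0, 0, -1], [0, 0, 0, 0, 0, 0, -1], [0, 0, 0, 0, 0, 0, -1]],
])

```text
time: 10.57
tool_pos: [0.6129, -0.122, 0.0896]
tcp_rot: [-2.096, 0.025, -0.024]
wrist_force: [-0.2, -0.2, -1.7]
width: 0.484
grip_force: 61.5
```

Emit:
jog_arm([
  [[0, 0, 0, 0, 0, 0, 0.3], [0, 0, 0, 0, 0, 0, 0.3], [0, 0, 0, 0, 0, 0, 0.3], [0, 0, -0.4, 0, 0, 0, 0.3], [0, 0, -0.7, 0, 0, 0, 0.3]],
])

```text
time: 10.98
tool_pos: [0.6109, -0.1492, 0.1054]
tcp_rot: [-2.093, 0.025, -0.02]
wrist_force: [0.3, -0.4, 0.6]
width: 0.651
grip_force: 0.0
```

Emit:
jog_arm([
  [[0, 0, -0.8, 0, 0, 0, 0.3], [0, -0.3, -0.8, 0, 0, 0, 0.3], [0, -0.8, -0.8, -1, 0, 0, 1], [0, -0.8, -0.8, -1, 0, 0, 1], [0, 0, 0, 0, 0, 0, 1]],
])

```text
time: 11.4
tool_pos: [0.614, -0.2048, 0.2155]
tcp_rot: [-2.315, 0.022, -0.041]
wrist_force: [1.7, -0.9, 1.1]
width: 0.997
grip_force: 0.0
```

```bash
cat >> h.py <<'E'
def ribs(n="top"):
    im,d=viewer.read_camera(n);W=cloud(n,d);hsv=cv2.cvtColor(im,cv2.COLOR_BGR2HSV)
    m=(W[...,2]>.049)&(W[...,2]<.066)&(hsv[...,0]<15)&(hsv[...,1]>170)
    m[:135]=0;m[205:]=0;m[:,:280]=0;m[:,425:]=0
    k,l,st,_=cv2.connectedComponentsWithStats(m.astype(np.uint8))
    for i in range(1,k):
        if st[i,4]>15: print("rib",st[i,4],rect(W[l==i]),'z',np.median(W[l==i][:,2]).round(4))
    return im,d,W
E
python3 - <<'E'
from h import *
ribs()
plan([([.4257,-.272,.22],tool(-14.3),1),([.4257,-.272,.124],tool(-14.3),1)])
E
```

```text
rib 27 (array([622.6,  56.5]), array([46.5, 10. ]), 0.2) z 0.0549
rib 54 (array([611.7, -66.7]), array([ 9.7, 64.7]), 89.3) z 0.056
rib 19 (array([589.5,  56.6]), array([19.4,  9.7]), 0.5) z 0.0559
-> [ 0.426 -0.272  0.22 ] n=8
  1 x [-0.77, 0.17, -0.26, -0.99, 0.09, 0.26, 1.0]
  1 x [-0.76, 0.22, -0.24, -0.99, 0.09, 0.26, 1.0]
  1 x [-0.75, 0.26, -0.23, -0.99, 0.09, 0.26, 1.0]
  1 x [-0.74, 0.31, -0.2, -0.99, 0.09, 0.26, 1.0]
  1 x [-0.73, 0.35, -0.18, -0.99, 0.09, 0.26, 1.0]
  1 x [-0.72, 0.38, -0.15, -0.99, 0.09, 0.26, 1.0]
  1 x [-0.71, 0.41, -0.11, -0.99, 0.09, 0.26, 1.0]
  1 x [-0.7, 0.44, -0.07, -0.99, 0.09, 0.26, 1.0]
-> [ 0.426 -0.272  0.124] n=4
  4 x [0.0, 0.0, 0.8, 0.0, 0.0, 0.0, 1.0]
```

B lies flat as well, with its rib at (0.612, -0.067). Now case C.

Emit:
jog_arm([
  [[-0.77, 0.17, -0.26, -1, 0.09, 0.26, 1], [-0.76, 0.22, -0.24, -1, 0.09, 0.26, 1], [-0.75, 0.26, -0.23, -1, 0.09, 0.26, 1], [-0.74, 0.31, -0.2, -1, 0.09, 0.26, 1], [-0.73, 0.35, -0.18, -1, 0.09, 0.26, 1]],
])

```text
time: 11.87
tool_pos: [0.492, -0.2452, 0.2103]
tcp_rot: [-2.823, 0.244, 0.002]
wrist_force: [-0.5, -0.3, 0.1]
width: 1.001
grip_force: 0.0
```

Emit:
jog_arm([
  [[-0.72, 0.38, -0.15, -1, 0.09, 0.26, 1], [-0.71, 0.41, -0.11, -1, 0.09, 0.26, 1], [-0.7, 0.44, -0.07, -0.95, 0.09, 0.26, 1], [0, 0, 0, 0, 0, 0, 1], [0, 0, 0, 0, 0, 0, 1]],
])

```text
time: 12.28
tool_pos: [0.4222, -0.2686, 0.2139]
tcp_rot: [-3.114, 0.393, 0.02]
wrist_force: [-0.5, -0.6, 0.1]
width: 0.998
grip_force: 0.0
```

Run:
```python
from h import *
plan([([.4257,-.272,.124],tool(-14.3),1)])
```

```text
-> [ 0.426 -0.272  0.124] n=4
  4 x [0.04, 0.02, 0.75, 0.0, 0.03, 0.0, 1.0]
```

Emit:
jog_arm([
  [[0.04, 0.02, 0.75, 0, 0.03, 0, 1], [0.04, 0.02, 0.75, 0, 0.03, 0, 1], [0.04, 0.02, 0.75, 0, 0.03, 0, 1], [0.04, 0.02, 0.72, 0, 0, 0, 1], [0, 0, 0, 0, 0, 0, 1]],
])

```text
time: 12.7
tool_pos: [0.4248, -0.2714, 0.1201]
tcp_rot: [-3.111, 0.394, 0.016]
wrist_force: [-0.4, 0.1, -0.6]
width: 1.0
grip_force: 0.0
```

Emit:
jog_arm([
  [[0, 0, 0, 0, 0, 0, -1], [0, 0, 0, 0, 0, 0, -1], [0, 0, 0, 0, 0, 0, -1], [0, 0, 0, 0, 0, 0, -1], [0, 0, 0, 0, 0, 0, -1]],
])

```text
time: 13.12
tool_pos: [0.4281, -0.2736, 0.1266]
tcp_rot: [3.116, -0.393, 0.001]
wrist_force: [0.8, 1.6, 3.6]
width: 0.481
grip_force: 62.4
```

Emit:
jog_arm([
  [[0, 0, 0, 0, 0, 0, -1], [0, 0, -0.5, 0, 0, 0, -1], [0, 0, -0.8, 0, 0, 0, -1], [0, 0, -0.8, 0, 0, 0, -1], [0, 0, -0.8, 0, 0, 0, -1]],
])

```text
time: 13.53
tool_pos: [0.4254, -0.2719, 0.2108]
tcp_rot: [-3.115, 0.393, 0.01]
wrist_force: [0.5, 0.3, -6.0]
width: 0.481
grip_force: 62.8
```

Emit:
jog_arm([
  [[0, 0, 0, 0, 0, 0, -1], [0, 0, 0, 0, 0, 0, -1], [0, 0, 0, 0, 0, 0, -1], [0, 0, 0, 0, 0, 0, -1], [0, 0, 0, 0, 0, 0, -1]],
])

```text
time: 13.95
tool_pos: [0.4256, -0.272, 0.2092]
tcp_rot: [-3.114, 0.393, 0.01]
wrist_force: [-0.5, -0.8, -6.1]
width: 0.478
grip_force: 64.6
```

Run:
```python
from h import *
s=read_state();print(s['time'],np.round(s['wrist_force'],2))
plan([([.607,-.245,.18],tool(-1.8,60),-1),([.607,-.245,.11],tool(-1.8,60),-1)])
```

```text
13.95 [-0.52 -0.78 -6.08]
-> [ 0.607 -0.245  0.18 ] n=10
  1 x [0.56, -0.24, 0.09, 0.99, -0.1, -0.19, -1.0]
  1 x [0.57, -0.22, 0.11, 0.99, -0.1, -0.19, -1.0]
  1 x [0.57, -0.19, 0.13, 0.99, -0.1, -0.19, -1.0]
  1 x [0.58, -0.17, 0.14, 0.99, -0.1, -0.19, -1.0]
  1 x [0.58, -0.14, 0.15, 0.99, -0.1, -0.19, -1.0]
  1 x [0.59, -0.11, 0.15, 0.99, -0.1, -0.19, -1.0]
  1 x [0.59, -0.08, 0.16, 0.99, -0.1, -0.19, -1.0]
  1 x [0.6, -0.05, 0.16, 0.99, -0.1, -0.19, -1.0]
  1 x [0.6, -0.03, 0.16, 0.99, -0.1, -0.19, -1.0]
  1 x [0.6, 0.0, 0.15, 0.99, -0.1, -0.19, -1.0]
-> [ 0.607 -0.245  0.11 ] n=3
  3 x [0.0, 0.67, 0.39, 0.0, 0.0, 0.0, -1.0]
```

C is heavy (6.1 N), so the stack is C at the bottom, A, then B on top.

Emit:
jog_arm([
  [[0.56, -0.24, 0.09, 0.99, -0.1, -0.19, -1], [0.57, -0.22, 0.11, 0.99, -0.1, -0.19, -1], [0.57, -0.19, 0.13, 0.99, -0.1, -0.19, -1], [0.58, -0.17, 0.14, 0.99, -0.1, -0.19, -1], [0.58, -0.14, 0.15, 0.99, -0.1, -0.19, -1]],
])

```text
time: 14.37
tool_pos: [0.5181, -0.2596, 0.1964]
tcp_rot: [-2.61, 0.195, -0.014]
wrist_force: [0.9, 0.3, -6.6]
width: 0.482
grip_force: 64.6
```

Emit:
jog_arm([
  [[0.59, -0.11, 0.15, 0.99, -0.1, -0.19, -1], [0.59, -0.08, 0.16, 0.99, -0.1, -0.19, -1], [0.6, -0.05, 0.16, 0.99, -0.1, -0.19, -1], [0.6, -0.03, 0.16, 0.99, -0.1, -0.19, -1], [0.6, 0, 0.15, 0.99, -0.1, -0.19, -1]],
])

```text
time: 14.78
tool_pos: [0.6091, -0.2471, 0.1808]
tcp_rot: [-2.099, 0.036, -0.027]
wrist_force: [0.4, -0.2, -7.0]
width: 0.475
grip_force: 64.8
```

Emit:
jog_arm([
  [[0, 0, 0, 0, 0, 0, -1], [0, 0.67, 0.39, 0, 0, 0, -1], [0, 0.67, 0.39, 0, 0, 0, -1], [0, 0.67, 0.39, 0, 0, 0, -1], [0, 0, 0, 0, 0, 0, -1]],
])

```text
time: 15.2
tool_pos: [0.606, -0.2453, 0.1059]
tcp_rot: [-2.102, 0.04, -0.017]
wrist_force: [-0.6, 1.2, -8.2]
width: 0.478
grip_force: 64.7
```

Run:
```python
from h import *
s=read_state();print(s['time'],np.round(s['tool_pos'],4),np.round(s['wrist_force'],2),np.round(s['q'],2))
plan([([.607,-.245,.084],tool(-1.8,60),-1)])
```

```text
15.2 [ 0.606  -0.2453  0.1059] [-0.57  1.15 -8.18] [-0.71  0.75  1.56  0.74  1.63  0.62]
-> [ 0.607 -0.245  0.084] n=1
  1 x [0.04, 0.62, 0.38, 0.07, -0.02, -0.06, -1.0]
```

Emit:
jog_arm([
  [[0, 0.22, 0.13, 0, 0, 0, -1], [0, 0.22, 0.13, 0, 0, 0, -1], [0, 0.22, 0.12, 0, 0, 0, -1], [0, 0, 0, 0, 0, 0, -1], [0, 0, 0, 0, 0, 0, -1]],
])

```text
time: 15.62
tool_pos: [0.6089, -0.2465, 0.0909]
tcp_rot: [-2.101, 0.035, -0.027]
wrist_force: [0.3, 0.6, -5.2]
width: 0.479
grip_force: 64.8
```

Emit:
jog_arm([
  [[0, 0, 0, 0, 0, 0, 0.3], [0, 0, 0, 0, 0, 0, 0.3], [0, 0, 0, 0, 0, 0, 0.3], [0, 0, -0.4, 0, 0, 0, 0.3], [0, 0, -0.7, 0, 0, 0, 0.3]],
])

```text
time: 16.03
tool_pos: [0.6071, -0.2734, 0.1074]
tcp_rot: [-2.098, 0.034, -0.024]
wrist_force: [0.3, -0.3, 0.7]
width: 0.647
grip_force: 0.0
```

Emit:
jog_arm([
  [[0, 0, -0.8, 0, 0, 0, 0.3], [0, -0.3, -0.8, 0, 0, 0, 0.3], [0, -0.8, -0.8, -1, 0, 0, 1], [0, -0.8, -0.8, -1, 0, 0, 1], [0, 0, 0, 0, 0, 0, 1]],
])

```text
time: 16.45
tool_pos: [0.6091, -0.3287, 0.2189]
tcp_rot: [-2.322, 0.032, -0.043]
wrist_force: [1.9, -1.5, 2.6]
width: 0.998
grip_force: 0.0
```

Run:
```python
from h import *
im,d,W=ribs();np.savez("pics/t2.npz",im=im,d=d)
cv2.imwrite("pics/t2.png",cv2.resize(im[130:270,220:460],None,fx=3,fy=3))
m=np.zeros(d.shape,bool);m[192:255,225:277]=1
for lo,hi in((.055,.066),):
    k=m&(W[...,2]>lo)&(W[...,2]<hi);print("rim",k.sum(),rect(W[k]))
g=cv2.cvtColor(im,cv2.COLOR_BGR2GRAY)
print(W[224,240:265:4].round(3).tolist())
v,u=np.nonzero(m&(W[...,2]>.004));print(rect(W[m&(W[...,2]>.03)]))
```

```text
rib 53 (array([612.7,  56.5]), array([10.2, 65.5]), 89.8) z 0.0541
rib 59 (array([612. , -66.5]), array([ 9.8, 65.1]), 89.9) z 0.0562
rib 52 (array([ 607.4, -194.3]), array([10.9, 64.7]), 85.0) z 0.0546
rim 405 (array([448.4, 260.2]), array([112.3, 151.7]), 82.4)
[[0.451, 0.306, 0.004], [0.451, 0.291, 0.009], [0.451, 0.28, -0.002], [0.451, 0.264, 0.008], [0.451, 0.251, 0.007], [0.451, 0.239, 0.002], [0.451, 0.225, 0.003]]
(array([436.4, 166.7]), array([302.8, 151.8]), 82.7)
```

View pics/t2.png

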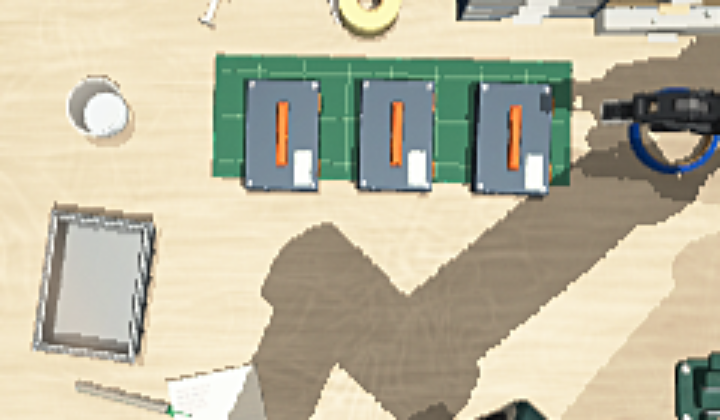

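All three lie flat, with lids up and released. The crop shows the ribs at (282,132), (397,132) and (515,137). I cross-check the tote with the side camera and plan the rib grasp on C.

Run:
```python
from h import *
im,d=viewer.read_camera("side");W=cloud("side",d)
m=(W[...,2]>.056)&(W[...,2]<.064)&(abs(W[...,0]-.45)<.1)&(abs(W[...,1]-.26)<.1)
print("side rim",m.sum(),rect(W[m]))
f=np.load("pics/t2.npz");T=cloud("top",f['d']);im=f['im']
fl=(abs(T[...,2]-.005)<.012)&(abs(T[...,0]-.448)<.055)&(abs(T[...,1]-.26)<.04)
# inner-top corners by rim mask hole
m=(T[...,2]>.05)&(T[...,2]<.068)&(abs(T[...,0]-.45)<.1)&(abs(T[...,1]-.26)<.1)
c,h=cv2.findContours(m.astype(np.uint8),cv2.RETR_CCOMP,cv2.CHAIN_APPROX_NONE)
for a,hh in zip(c,h[0]):
    if len(a)>40: print("hole" if hh[3]>=0 else "outer",len(a),rect(plane("top",a[:,0].astype(float),.06)))
plan([([.607,-.194,.2],tool(-5),0),([.607,-.194,.14],tool(-5),0)])
```

```text
side rim 428 (array([447.5, 260.8]), array([112.8, 157.9]), 82.4)
outer 158 (array([448.5, 259.9]), array([112. , 151.5]), 82.6)
hole 139 (array([448.8, 260. ]), array([ 99.6, 139.4]), 82.5)
-> [ 0.607 -0.194  0.2  ] n=8
  1 x [-0.02, -0.34, 0.44, -0.99, 0.01, 0.06, 0.0]
  1 x [-0.02, -0.38, 0.4, -0.99, 0.01, 0.06, 0.0]
  1 x [-0.03, -0.42, 0.36, -0.99, 0.01, 0.06, 0.0]
  1 x [-0.03, -0.46, 0.32, -0.99, 0.01, 0.06, 0.0]
  1 x [-0.03, -0.49, 0.27, -0.99, 0.01, 0.06, 0.0]
  1 x [-0.04, -0.51, 0.22, -0.99, 0.01, 0.06, 0.0]
  1 x [-0.04, -0.53, 0.16, -0.99, 0.01, 0.06, 0.0]
  1 x [-0.04, -0.54, 0.11, -0.99, 0.01, 0.06, 0.0]
-> [ 0.607 -0.194  0.14 ] n=3
  3 x [0.0, 0.0, 0.67, 0.0, 0.0, 0.0, 0.0]
```

Emit:
jog_arm([
  [[-0.02, -0.34, 0.44, -1, 0.01, 0.06, 0], [-0.02, -0.38, 0.4, -1, 0.01, 0.06, 0], [-0.03, -0.42, 0.36, -1, 0.01, 0.06, 0], [-0.03, -0.46, 0.32, -1, 0.01, 0.06, 0], [-0.03, -0.49, 0.27, -1, 0.01, 0.06, 0]],
], force=90)

```text
time: 16.97
tool_pos: [0.6047, -0.2418, 0.1982]
tcp_rot: [-2.835, 0.096, -0.003]
wrist_force: [-0.7, 1.0, 0.3]
width: 0.499
grip_force: 0.0
```

Emit:
jog_arm([
  [[-0.04, -0.51, 0.22, -1, 0.01, 0.06, 0], [-0.04, -0.53, 0.16, -1, 0.01, 0.06, 0], [-0.04, -0.54, 0.11, -0.95, 0.01, 0.06, 0], [0, 0, 0, 0, 0, 0, 0], [0, 0, 0, 0, 0, 0, 0]],
])

```text
time: 17.38
tool_pos: [0.6046, -0.1899, 0.1929]
tcp_rot: [-3.138, 0.127, 0.016]
wrist_force: [-0.1, -0.0, 0.2]
width: 0.503
grip_force: 0.0
```

Emit:
jog_arm([
  [[0, 0, 0.67, 0, 0, 0, 0], [0, 0, 0.67, 0, 0, 0, 0], [0, 0, 0.3, 0, 0, 0, 0], [0, 0, 0, 0, 0, 0, 0], [0, 0, 0, 0, 0, 0, 0]],
])

```text
time: 17.8
tool_pos: [0.6041, -0.1935, 0.1434]
tcp_rot: [-3.139, 0.135, 0.015]
wrist_force: [0.4, 0.0, -0.0]
width: 0.5
grip_force: 0.0
```

Run:
```python
from h import *
plan([([.607,-.194,.120],tool(-5),0)])
im,d=viewer.read_camera("wrist");cv2.imwrite("pics/w1.png",im)
```

```text
-> [ 0.607 -0.194  0.12 ] n=1
  1 x [0.1, 0.01, 0.78, 0.0, 0.09, 0.01, 0.0]
```

View pics/w1.png

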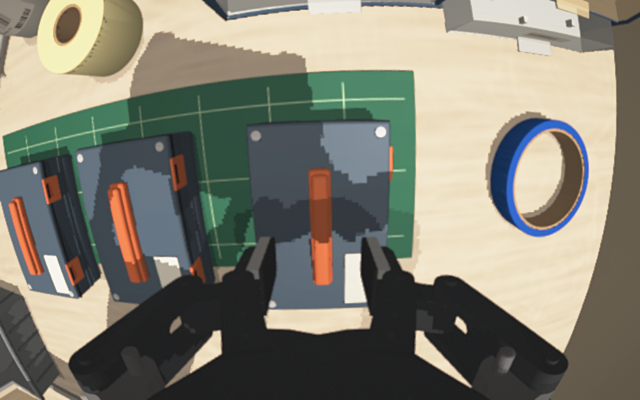

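The wrist view shows C's rib at column 320, centred between the fingers at 258 and 376. Descend and grip.

Emit:
jog_arm([
  [[0.05, 0, 0.3, 0, 0.05, 0, 0], [0.05, 0, 0.3, 0, 0.04, 0, 0], [0, 0, 0.15, 0, 0, 0, 0], [0, 0, 0, 0, 0, 0, 0], [0, 0, 0, 0, 0, 0, 0]],
])

```text
time: 18.27
tool_pos: [0.6074, -0.1925, 0.1213]
tcp_rot: [3.138, -0.132, 0.002]
wrist_force: [0.3, 0.2, -1.2]
width: 0.499
grip_force: 0.0
```

Emit:
jog_arm([
  [[0, 0, 0, 0, 0, 0, -1], [0, 0, 0, 0, 0, 0, -1], [0, 0, 0, 0, 0, 0, -1], [0, 0, 0, 0, 0, 0, -1], [0, 0, 0, 0, 0, 0, -1]],
])

```text
time: 18.68
tool_pos: [0.6082, -0.1932, 0.1228]
tcp_rot: [3.136, -0.132, 0.005]
wrist_force: [-2.0, -1.6, 3.5]
width: 0.076
grip_force: 88.5
```

Emit:
jog_arm([
  [[0, 0, -0.3, 0, 0, 0, -1], [0, 0, -0.5, 0, 0, 0, -1], [0, 0, -0.5, 0, 0, 0, -1], [0, 0, 0, 0, 0, 0, -1], [0, 0, 0, 0, 0, 0, -1]],
])

```text
time: 19.1
tool_pos: [0.6079, -0.1925, 0.161]
tcp_rot: [3.137, -0.132, 0.005]
wrist_force: [0.9, 0.2, -7.8]
width: 0.075
grip_force: 88.2
```

Run:
```python
from h import *
s=read_state();print(s['time'],np.round(s['wrist_force'],2),np.round(s['torque'],2),np.round(s['width'],3))
plan([([.607,-.194,.24],tool(-5),-1),([.4485,.26,.24],tool(-7.5),-1),([.4485,.26,.19],tool(-7.5),-1)])
```

```text
19.1 [ 0.86  0.17 -7.8 ] [-0.04  0.01 -0.03] 0.075
-> [ 0.607 -0.194  0.24 ] n=3
  3 x [-0.01, 0.02, -0.88, 0.0, -0.01, 0.01, -1.0]
-> [0.448 0.26  0.24 ] n=17
  4 x [-0.39, -0.86, 0.0, 0.0, 0.0, 0.02, -1.0]
  1 x [-0.4, -0.86, 0.0, 0.0, 0.0, 0.02, -1.0]
  4 x [-0.4, -0.85, 0.0, 0.0, 0.0, 0.02, -1.0]
  4 x [-0.41, -0.85, 0.0, 0.0, 0.0, 0.02, -1.0]
  2 x [-0.42, -0.85, 0.0, 0.0, 0.0, 0.02, -1.0]
  2 x [-0.42, -0.84, 0.0, 0.0, 0.0, 0.02, -1.0]
-> [0.448 0.26  0.19 ] n=2
  2 x [0.0, 0.0, 0.83, 0.0, 0.0, 0.0, -1.0]
```

Emit:
jog_arm([
  [[0, 0.02, -0.88, 0, 0, 0, -1], [0, 0.02, -0.88, 0, 0, 0, -1], [0, 0.02, -0.88, 0, 0, 0, -1], [-0.2, -0.43, 0, 0, 0, 0.01, -1], [-0.2, -0.43, 0, 0, 0, 0.01, -1]],
])

```text
time: 19.52
tool_pos: [0.598, -0.1673, 0.2404]
tcp_rot: [3.137, -0.138, 0.008]
wrist_force: [-0.1, 0.6, -7.0]
width: 0.076
grip_force: 88.8
```

Emit:
jog_arm([
  [[-0.39, -0.86, 0, 0, 0, 0.02, -1], [-0.39, -0.86, 0, 0, 0, 0.02, -1], [-0.39, -0.86, 0, 0, 0, 0.02, -1], [-0.4, -0.86, 0, 0, 0, 0.02, -1], [-0.4, -0.86, 0, 0, 0, 0.02, -1]],
])

```text
time: 19.93
tool_pos: [0.5466, -0.031, 0.2353]
tcp_rot: [3.138, -0.152, -0.008]
wrist_force: [0.9, 0.4, -5.6]
width: 0.072
grip_force: 88.8
```

Emit:
jog_arm([
  [[-0.4, -0.85, 0, 0, 0, 0.02, -1], [-0.4, -0.85, 0, 0, 0, 0.02, -1], [-0.4, -0.85, 0, 0, 0, 0.02, -1], [-0.41, -0.85, 0, 0, 0, 0.02, -1], [-0.41, -0.85, 0, 0, 0, 0.02, -1]],
])

```text
time: 20.35
tool_pos: [0.4988, 0.1011, 0.2353]
tcp_rot: [3.135, -0.168, -0.007]
wrist_force: [0.7, -0.1, -7.0]
width: 0.076
grip_force: 88.8
```

Emit:
jog_arm([
  [[-0.41, -0.85, 0, 0, 0, 0.02, -1], [-0.42, -0.85, 0, 0, 0, 0.02, -1], [-0.42, -0.85, 0, 0, 0, 0.02, -1], [-0.42, -0.84, 0, 0, 0, 0.02, -1], [-0.42, -0.84, 0, 0, 0, 0.02, -1]],
])

```text
time: 20.77
tool_pos: [0.4505, 0.2333, 0.235]
tcp_rot: [3.132, -0.184, -0.006]
wrist_force: [0.4, 0.1, -6.5]
width: 0.077
grip_force: 88.8
```

Emit:
jog_arm([
  [[-0.2, -0.42, 0, 0, 0, 0.02, -1], [-0.2, -0.42, 0, 0, 0, 0.02, -1], [0, 0, 0, 0, 0, 0, -1], [0, 0, 0, 0, 0, 0, -1], [0, 0, 0, 0, 0, 0, -1]],
])

```text
time: 21.18
tool_pos: [0.4438, 0.2582, 0.2364]
tcp_rot: [3.132, -0.189, -0.002]
wrist_force: [0.7, -0.7, -6.6]
width: 0.072
grip_force: 88.8
```

Run:
```python
from h import *
s=read_state();print(s['time'],np.round(s['tool_pos'],4),np.round(s['wrist_force'],2),np.round(s['torque'],2))
plan([([.4485,.26,.182],tool(-7.5),-1)])
im,d=viewer.read_camera("top");W=cloud("top",d);cv2.imwrite("pics/t3.png",cv2.resize(im[130:270,180:460],None,fx=2.8,fy=2.8))
```

```text
21.1833 [0.4438 0.2582 0.2364] [ 0.71 -0.71 -6.58] [ 0.01 -0.07 -0.  ]
-> [0.448 0.26  0.182] n=2
  2 x [0.07, -0.04, 0.91, 0.02, 0.01, 0.05, -1.0]
```

View pics/t3.png

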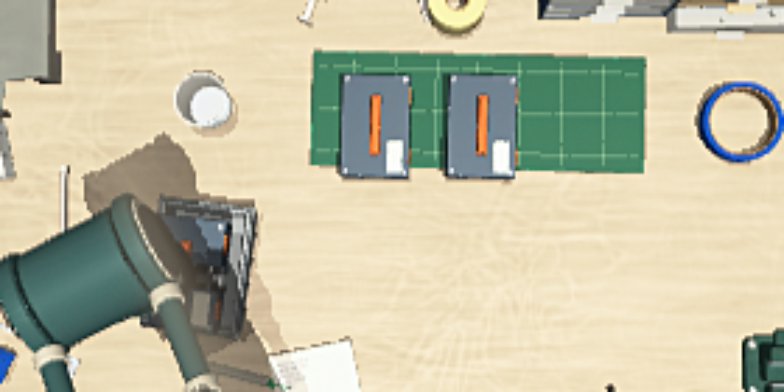

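Emit:
jog_arm([
  [[0.07, -0.03, 0.9, 0.02, 0.01, 0.05, -1], [0.07, -0.03, 0.9, 0.02, 0.01, 0.05, -1], [0, 0, 0, 0, 0, 0, -1], [0, 0, 0, 0, 0, 0, -1], [0, 0, 0, 0, 0, 0, -1]],
])

```text
time: 21.65
tool_pos: [0.4507, 0.2595, 0.1854]
tcp_rot: [-3.132, 0.209, -0.007]
wrist_force: [0.6, 0.6, -6.5]
width: 0.073
grip_force: 89.1
```

Run:
```python
from h import *
s=read_state();print(s['time'],np.round(s['tool_pos'],4),np.round(s['wrist_force'],2),np.round(s['torque'],2))
plan([([.4485,.26,.126],tool(-7.5),-1)])
im,d=viewer.read_camera("top");W=cloud("top",d)
m=(abs(W[...,2]-.107)<.006)&(abs(W[...,0]-.45)<.1)&(abs(W[...,1]-.26)<.1);print(m.sum(),rect(W[m]))
im,d=viewer.read_camera("side");W=cloud("side",d);np.savez("pics/s3.npz",im=im,d=d)
m=(abs(W[...,2]-.107)<.006)&(abs(W[...,0]-.45)<.1)&(abs(W[...,1]-.26)<.1);print(m.sum(),rect(W[m]))
cv2.imwrite("pics/s3.png",cv2.resize(im[200:300,200:360],None,fx=4,fy=4))
```

```text
21.65 [0.4507 0.2595 0.1854] [ 0.62  0.56 -6.47] [ 0.03 -0.06  0.04]
-> [0.448 0.26  0.126] n=2
  2 x [-0.04, 0.0, 0.99, -0.01, -0.02, -0.01, -1.0]
401 (array([450.2, 259. ]), array([ 81. , 120.5]), 82.6)
650 (array([447.7, 261.3]), array([ 81.5, 122.6]), 82.5)
```

View pics/s3.png

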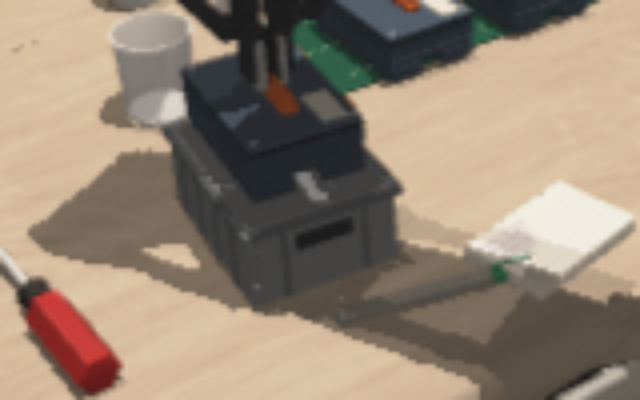

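The lid measures 81 x 121 mm, centred at (0.449, 0.260), so it lines up with the tote. Lower it in.

Emit:
jog_arm([
  [[-0.03, 0, 0.6, 0, 0, 0, -1], [-0.02, 0, 0.6, 0, 0, 0, -1], [0, 0, 0.4, 0, 0, 0, -1], [0, 0, 0.2, 0, 0, 0, -1], [0, 0, 0, 0, 0, 0, -1]],
])

```text
time: 22.17
tool_pos: [0.4485, 0.2599, 0.13]
tcp_rot: [-3.133, 0.208, -0.004]
wrist_force: [-1.2, -0.0, -6.6]
width: 0.077
grip_force: 89.1
```

Emit:
jog_arm([
  [[0, 0, 0.1, 0, 0, 0, -1], [0, 0, 0.05, 0, 0, 0, -1], [0, 0, 0.03, 0, 0, 0, -1], [0, 0, 0, 0, 0, 0, -1], [0, 0, 0, 0, 0, 0, -1]],
])

```text
time: 22.58
tool_pos: [0.4496, 0.2604, 0.1261]
tcp_rot: [-3.132, 0.208, -0.009]
wrist_force: [0.4, -0.2, -6.7]
width: 0.078
grip_force: 89.1
```

Emit:
jog_arm([
  [[0, 0, 0.05, 0, 0, 0, -1], [0, 0, 0.05, 0, 0, 0, -1], [0, 0, 0.03, 0, 0, 0, -1], [0, 0, 0, 0, 0, 0, -1], [0, 0, 0, 0, 0, 0, -1]],
])

```text
time: 23.0
tool_pos: [0.4499, 0.2606, 0.1247]
tcp_rot: [-3.132, 0.208, -0.009]
wrist_force: [-6.3, -3.7, 12.3]
width: 0.074
grip_force: 93.2
```

Emit:
jog_arm([
  [[0, 0, 0, 0, 0, 0, -0.3], [0, 0, 0, 0, 0, 0, -0.3], [0, 0, 0, 0, 0, 0, -0.3], [0, 0, -0.4, 0, 0, 0, -0.3], [0, 0, -0.8, 0, 0, 0, -0.3]],
])

```text
time: 23.42
tool_pos: [0.4472, 0.2592, 0.1557]
tcp_rot: [3.134, -0.208, -0.001]
wrist_force: [-0.3, -0.4, 0.7]
width: 0.349
grip_force: 0.0
```

Emit:
jog_arm([
  [[0, 0, -0.9, 0, 0, 0, -0.3], [0, 0, -0.9, 0, 0, 0, -0.3], [0, 0, -0.5, 0, 0, 0, 0], [0, 0, 0, 0, 0, 0, 0], [0, 0, 0, 0, 0, 0, 0]],
])

```text
time: 23.83
tool_pos: [0.4497, 0.2605, 0.2286]
tcp_rot: [-3.13, 0.208, -0.012]
wrist_force: [-0.1, 0.3, -0.4]
width: 0.498
grip_force: 0.0
```

```bash
cat >> h.py <<'E'
def stack(z):  # lid rectangle at height z in the tote, from both fixed cameras
    for n in("top","side"):
        im,d=viewer.read_camera(n);W=cloud(n,d)
        m=(abs(W[...,2]-z)<.006)&(abs(W[...,0]-.4485)<.063)&(abs(W[...,1]-.26)<.05)
        print(n,m.sum(),rect(W[m]) if m.sum()>5 else '',np.median(W[m][:,2]).round(4))
E
python3 - <<'E'
from h import *
stack(.047);ribs()
plan([([.6127,.0565,.23],tool(0),0),([.6127,.0565,.14],tool(0),0)])
E
```

```text
top 489 (array([446.7, 256.9]), array([ 93.3, 125.1]), 86.8) 0.0464
side 688 (array([449.9, 259.2]), array([123.2,  98.5]), 0.1) 0.0471
rib 73 (array([612.5,  56.6]), array([10. , 65.1]), 89.7) z 0.0557
rib 64 (array([612.1, -66.6]), array([ 9.7, 65.6]), 89.7) z 0.0566
-> [0.613 0.056 0.23 ] n=9
  1 x [0.7, 0.67, -0.02, 0.0, 0.0, -0.14, 0.0]
  1 x [0.69, 0.68, -0.02, 0.0, 0.0, -0.14, 0.0]
  1 x [0.68, 0.69, -0.02, 0.0, 0.0, -0.14, 0.0]
  1 x [0.67, 0.7, -0.02, 0.0, 0.0, -0.14, 0.0]
  1 x [0.66, 0.71, -0.02, 0.0, 0.0, -0.14, 0.0]
  1 x [0.65, 0.72, -0.02, 0.0, 0.0, -0.14, 0.0]
  1 x [0.64, 0.72, -0.02, 0.0, 0.0, -0.14, 0.0]
  1 x [0.63, 0.73, -0.02, 0.0, 0.0, -0.14, 0.0]
  1 x [0.62, 0.74, -0.02, 0.0, 0.0, -0.14, 0.0]
-> [0.613 0.056 0.14 ] n=4
  4 x [0.0, 0.0, 0.75, 0.0, 0.0, 0.0, 0.0]
```

Emit:
jog_arm([
  [[0.7, 0.67, -0.02, 0, 0, -0.14, 0], [0.69, 0.68, -0.02, 0, 0, -0.14, 0], [0.68, 0.69, -0.02, 0, 0, -0.14, 0], [0.67, 0.7, -0.02, 0, 0, -0.14, 0], [0.66, 0.71, -0.02, 0, 0, -0.14, 0]],
])

```text
time: 24.4
tool_pos: [0.5393, 0.1453, 0.228]
tcp_rot: [-3.139, 0.091, -0.002]
wrist_force: [-0.3, 0.5, 1.4]
width: 0.501
grip_force: 0.0
```

Emit:
jog_arm([
  [[0.65, 0.72, -0.02, 0, 0, -0.14, 0], [0.64, 0.72, -0.02, 0, 0, -0.14, 0], [0.63, 0.73, -0.02, 0, 0, -0.14, 0], [0.62, 0.74, -0.02, 0, 0, -0.14, 0], [0, 0, 0, 0, 0, 0, 0]],
])

```text
time: 24.82
tool_pos: [0.6146, 0.0526, 0.2308]
tcp_rot: [-3.141, 0.005, -0.007]
wrist_force: [-0.1, -0.7, 0.6]
width: 0.501
grip_force: 0.0
```

Emit:
jog_arm([
  [[0, 0, 0.75, 0, 0, 0, 0], [0, 0, 0.75, 0, 0, 0, 0], [0, 0, 0.75, 0, 0, 0, 0], [0, 0, 0.5, 0, 0, 0, 0], [0, 0, 0, 0, 0, 0, 0]],
])

```text
time: 25.23
tool_pos: [0.6086, 0.0567, 0.1438]
tcp_rot: [-3.14, 0.001, 0.01]
wrist_force: [-0.4, -0.3, -0.5]
width: 0.498
grip_force: 0.0
```

```bash
cat >> h.py <<'E'
def trib(z):  # topmost rib in the tote
    for n in("top","side"):
        im,d=viewer.read_camera(n);W=cloud(n,d);hsv=cv2.cvtColor(im,cv2.COLOR_BGR2HSV)
        m=(abs(W[...,2]-z)<.008)&(abs(W[...,0]-.4485)<.05)&(abs(W[...,1]-.26)<.025)&(hsv[...,0]<15)&(hsv[...,1]>140)
        print(n,m.sum(),rect(W[m]) if m.sum()>5 else '',np.median(W[m][:,2]).round(4) if m.sum() else '')
E
python3 - <<'E'
from h import *
trib(.058);print(read_state()['time'])
plan([([.6127,.0565,.120],tool(0),0)])
E
```

```text
top 65 (array([449.5, 260.9]), array([12. , 69.5]), 82.5) 0.0578
side 77 (array([446.1, 263.7]), array([10.5, 67.4]), 84.1) 0.0572
25.3333
-> [0.613 0.056 0.12 ] n=1
  1 x [0.04, 0.01, 0.94, -0.02, -0.01, 0.0, 0.0]
```

Emit:
jog_arm([
  [[0.03, 0, 0.35, 0, 0, 0, 0], [0.02, 0, 0.35, 0, 0, 0, 0], [0, 0, 0.17, 0, 0, 0, 0], [0, 0, 0, 0, 0, 0, 0], [0, 0, 0, 0, 0, 0, 0]],
])

```text
time: 25.75
tool_pos: [0.6142, 0.0567, 0.1234]
tcp_rot: [-3.14, 0.001, -0.006]
wrist_force: [0.8, -0.0, 0.7]
width: 0.499
grip_force: 0.0
```

Emit:
jog_arm([
  [[0, 0, 0, 0, 0, 0, -1], [0, 0, 0, 0, 0, 0, -1], [0, 0, 0, 0, 0, 0, -1], [0, 0, 0, 0, 0, 0, -1], [0, 0, 0, 0, 0, 0, -1]],
])

```text
time: 26.17
tool_pos: [0.6151, 0.0567, 0.125]
tcp_rot: [-3.139, 0.001, -0.01]
wrist_force: [-1.7, -0.2, 6.0]
width: 0.057
grip_force: 94.8
```

Emit:
jog_arm([
  [[0, 0, -0.3, 0, 0, 0, -1], [0, 0, -0.8, 0, 0, 0, -1], [0, 0, -0.9, 0, 0, 0, -1], [0, 0, -0.9, 0, 0, 0, -1], [0, 0, -0.9, 0, 0, 0, -1]],
])

```text
time: 26.58
tool_pos: [0.6129, 0.0564, 0.2378]
tcp_rot: [-3.14, 0.001, -0.004]
wrist_force: [-0.1, -0.5, -2.6]
width: 0.064
grip_force: 96.5
```

Run:
```python
from h import *
s=read_state();print(s['time'],np.round(s['wrist_force'],2),np.round(s['torque'],2))
plan([([.449,.261,.235],tool(-7.5),-1)])
```

```text
26.5833 [-0.11 -0.46 -2.64] [-0.07 -0.05 -0.08]
-> [0.449 0.261 0.235] n=9
  1 x [-0.61, -0.76, 0.01, 0.0, 0.0, 0.14, -1.0]
  1 x [-0.62, -0.75, 0.01, 0.0, 0.0, 0.14, -1.0]
  1 x [-0.63, -0.74, 0.01, 0.0, 0.0, 0.14, -1.0]
  1 x [-0.64, -0.73, 0.01, 0.0, 0.0, 0.14, -1.0]
  1 x [-0.65, -0.72, 0.01, 0.0, 0.0, 0.14, -1.0]
  1 x [-0.66, -0.71, 0.01, 0.0, 0.0, 0.14, -1.0]
  1 x [-0.67, -0.7, 0.01, 0.0, 0.0, 0.14, -1.0]
  1 x [-0.68, -0.69, 0.01, 0.0, 0.0, 0.14, -1.0]
  1 x [-0.69, -0.68, 0.01, 0.0, 0.0, 0.14, -1.0]
```

Emit:
jog_arm([
  [[-0.3, -0.38, 0, 0, 0, 0.07, -1], [-0.3, -0.38, 0, 0, 0, 0.07, -1], [-0.62, -0.75, 0.01, 0, 0, 0.14, -1], [-0.63, -0.74, 0.01, 0, 0, 0.14, -1], [-0.64, -0.73, 0.01, 0, 0, 0.14, -1]],
])

```text
time: 27.0
tool_pos: [0.5398, 0.148, 0.236]
tcp_rot: [-3.138, 0.095, -0.005]
wrist_force: [0.5, 0.4, -4.2]
width: 0.062
grip_force: 96.6
```

Emit:
jog_arm([
  [[-0.65, -0.72, 0.01, 0, 0, 0.14, -1], [-0.66, -0.71, 0.01, 0, 0, 0.14, -1], [-0.67, -0.7, 0.01, 0, 0, 0.14, -1], [-0.68, -0.69, 0.01, 0, 0, 0.14, -1], [-0.34, -0.34, 0, 0, 0, 0.07, -1]],
])

```text
time: 27.42
tool_pos: [0.4568, 0.2514, 0.2345]
tcp_rot: [-3.133, 0.195, -0.003]
wrist_force: [0.1, 0.1, -3.9]
width: 0.059
grip_force: 96.6
```

Emit:
jog_arm([
  [[-0.35, -0.34, 0, 0, 0, 0.07, -1], [0, 0, 0, 0, 0, 0, -1], [0, 0, 0, 0, 0, 0, -1], [0, 0, 0, 0, 0, 0, -1], [0, 0, 0, 0, 0, 0, -1]],
])

```text
time: 27.83
tool_pos: [0.4509, 0.2605, 0.2352]
tcp_rot: [-3.133, 0.209, -0.007]
wrist_force: [-0.3, -0.2, -3.7]
width: 0.06
grip_force: 96.6
```

Run:
```python
from h import *
s=read_state();print(s['time'],np.round(s['tool_pos'],4),np.round(s['wrist_force'],2))
stack(s['tool_pos'][2]-.08)
plan([([.449,.261,.187],tool(-7.5),-1)])
```

```text
27.8333 [0.4509 0.2605 0.2352] [-0.3  -0.21 -3.67]
top 442 (array([448.7, 259. ]), array([ 79.3, 120.5]), 81.5) 0.155
side 628 (array([447.1, 261.3]), array([ 81.8, 124.6]), 82.1) 0.1552
-> [0.449 0.261 0.187] n=2
  2 x [-0.04, 0.0, 0.8, -0.01, -0.02, -0.01, -1.0]
```

Emit:
jog_arm([
  [[-0.02, 0, 0.7, 0, 0, 0, -1], [-0.02, 0, 0.7, 0, 0, 0, -1], [0, 0, 0.3, 0, 0, 0, -1], [0, 0, 0.2, 0, 0, 0, -1], [0, 0, 0, 0, 0, 0, -1]],
])

```text
time: 28.35
tool_pos: [0.4491, 0.2607, 0.1769]
tcp_rot: [-3.134, 0.209, -0.003]
wrist_force: [-0.8, -0.8, -4.4]
width: 0.057
grip_force: 96.6
```

Emit:
jog_arm([
  [[0, 0, 0.1, 0, 0, 0, -1], [0, 0, 0.1, 0, 0, 0, -1], [0, 0, 0, 0, 0, 0, -1], [0, 0, 0, 0, 0, 0, -1], [0, 0, 0, 0, 0, 0, -1]],
])

```text
time: 28.77
tool_pos: [0.45, 0.2617, 0.173]
tcp_rot: [-3.132, 0.208, -0.009]
wrist_force: [-0.3, -0.2, -4.0]
width: 0.058
grip_force: 96.7
```

Emit:
jog_arm([
  [[0, 0, 0.08, 0, 0, 0, -1], [0, 0, 0.05, 0, 0, 0, -1], [0, 0, 0, 0, 0, 0, -1], [0, 0, 0, 0, 0, 0, -1], [0, 0, 0, 0, 0, 0, -1]],
])

```text
time: 29.18
tool_pos: [0.45, 0.2617, 0.169]
tcp_rot: [-3.132, 0.208, -0.009]
wrist_force: [-0.2, -0.0, 1.0]
width: 0.059
grip_force: 98.0
```

Run:
```python
from h import *
s=read_state();print(s['time'],np.round(s['tool_pos'],4),np.round(s['wrist_force'],2),np.round(s['torque'],2))
stack(.089)
```

```text
29.1833 [0.45   0.2617 0.169 ] [-0.25 -0.04  0.98] [-0.06  0.13  0.03]
top 381 (array([447.9, 260.1]), array([ 78. , 120.4]), 81.8) 0.0891
side 624 (array([444. , 262.5]), array([ 81.7, 123.6]), 82.1) 0.0889
```

Lid at z = 0.089, so A is nested on C. Release and go to B.

Emit:
jog_arm([
  [[0, 0, 0, 0, 0, 0, -0.3], [0, 0, 0, 0, 0, 0, -0.3], [0, 0, 0, 0, 0, 0, -0.3], [0, 0, -0.4, 0, 0, 0, -0.3], [0, 0, -0.8, 0, 0, 0, -0.3]],
])

```text
time: 29.7
tool_pos: [0.4474, 0.2602, 0.202]
tcp_rot: [3.133, -0.208, -0.002]
wrist_force: [-1.2, 0.4, -0.3]
width: 0.353
grip_force: 0.0
```

Emit:
jog_arm([
  [[0, 0, -0.9, 0, 0, 0, -0.3], [0, 0, -0.3, 0, 0, 0, -0.3], [0, 0, 0, 0, 0, 0, 0], [0, 0, 0, 0, 0, 0, 0], [0, 0, 0, 0, 0, 0, 0]],
])

```text
time: 30.12
tool_pos: [0.4487, 0.2609, 0.2393]
tcp_rot: [-3.133, 0.208, -0.005]
wrist_force: [0.4, -0.0, -0.8]
width: 0.497
grip_force: 0.0
```

Run:
```python
from h import *
stack(.089);ribs()
plan([([.6121,-.0666,.23],tool(0),0),([.6121,-.0666,.14],tool(0),0)])
```

```text
top 469 (array([448.3, 260.2]), array([ 79.2, 119. ]), 82.0) 0.0889
side 706 (array([445.2, 262.5]), array([ 81.6, 123.8]), 81.6) 0.0889
rib 62 (array([611.6, -66.5]), array([10. , 65.1]), 89.8) z 0.0551
-> [ 0.612 -0.067  0.23 ] n=13
  1 x [0.53, 0.78, 0.02, 0.0, 0.0, -0.1, 0.0]
  1 x [0.52, 0.78, 0.02, 0.0, 0.0, -0.1, 0.0]
  1 x [0.51, 0.79, 0.02, 0.0, 0.0, -0.1, 0.0]
  1 x [0.5, 0.79, 0.02, 0.0, 0.0, -0.1, 0.0]
  2 x [0.49, 0.8, 0.02, 0.0, 0.0, -0.1, 0.0]
  1 x [0.48, 0.81, 0.02, 0.0, 0.0, -0.1, 0.0]
  1 x [0.47, 0.81, 0.02, 0.0, 0.0, -0.1, 0.0]
  1 x [0.46, 0.82, 0.02, 0.0, 0.0, -0.1, 0.0]
  1 x [0.45, 0.82, 0.02, 0.0, 0.0, -0.1, 0.0]
  2 x [0.44, 0.83, 0.02, 0.0, 0.0, -0.1, 0.0]
  1 x [0.43, 0.84, 0.02, 0.0, 0.0, -0.1, 0.0]
-> [ 0.612 -0.067  0.14 ] n=4
  4 x [0.0, 0.0, 0.75, 0.0, 0.0, 0.0, 0.0]
```

Emit:
jog_arm([
  [[0.53, 0.78, 0.02, 0, 0, -0.1, 0], [0.52, 0.78, 0.02, 0, 0, -0.1, 0], [0.51, 0.79, 0.02, 0, 0, -0.1, 0], [0.5, 0.79, 0.02, 0, 0, -0.1, 0], [0.49, 0.8, 0.02, 0, 0, -0.1, 0]],
])

```text
time: 30.68
tool_pos: [0.5121, 0.1341, 0.2363]
tcp_rot: [-3.137, 0.124, -0.005]
wrist_force: [-0.2, 0.3, 0.3]
width: 0.496
grip_force: 0.0
```

Emit:
jog_arm([
  [[0.49, 0.8, 0.02, 0, 0, -0.1, 0], [0.48, 0.81, 0.02, 0, 0, -0.1, 0], [0.47, 0.81, 0.02, 0, 0, -0.1, 0], [0.46, 0.82, 0.02, 0, 0, -0.1, 0], [0.45, 0.82, 0.02, 0, 0, -0.1, 0]],
])

```text
time: 31.1
tool_pos: [0.5754, 0.0082, 0.2332]
tcp_rot: [-3.139, 0.043, -0.004]
wrist_force: [0.2, 0.7, -0.3]
width: 0.501
grip_force: 0.0
```

Emit:
jog_arm([
  [[0.44, 0.83, 0.02, 0, 0, -0.1, 0], [0.44, 0.83, 0.02, 0, 0, -0.1, 0], [0.43, 0.84, 0.02, 0, 0, -0.1, 0], [0, 0, 0, 0, 0, 0, 0], [0, 0, 0.75, 0, 0, 0, 0]],
])

```text
time: 31.52
tool_pos: [0.6168, -0.0681, 0.2137]
tcp_rot: [-3.141, -0.002, -0.019]
wrist_force: [0.7, -0.4, 0.8]
width: 0.5
grip_force: 0.0
```

Emit:
jog_arm([
  [[0, 0, 0.75, 0, 0, 0, 0], [0, 0, 0.75, 0, 0, 0, 0], [0, 0, 0.5, 0, 0, 0, 0], [0, 0, 0, 0, 0, 0, 0], [0, 0, 0, 0, 0, 0, 0]],
])

```text
time: 31.93
tool_pos: [0.6124, -0.0654, 0.1483]
tcp_rot: [-3.139, -0.006, -0.001]
wrist_force: [0.9, 0.0, 0.4]
width: 0.504
grip_force: 0.0
```

Run:
```python
from h import *
trib(.100);stack(.089);print(read_state()['time'])
plan([([.6121,-.0666,.119],tool(0),0)])
```

```text
top 69 (array([446.9, 261.3]), array([11.7, 67.1]), 82.5) 0.099
side 75 (array([444.5, 265. ]), array([10.3, 66.9]), 82.3) 0.099
top 876 (array([448. , 261.6]), array([ 82.6, 120.1]), 82.2) 0.0891
side 709 (array([447.2, 262.4]), array([ 82. , 125.6]), 82.0) 0.089
32.1333
-> [ 0.612 -0.067  0.119] n=2
  2 x [-0.05, 0.01, 0.55, -0.01, -0.04, 0.02, 0.0]
```

Emit:
jog_arm([
  [[-0.02, 0.01, 0.4, 0, -0.03, 0, 0], [-0.02, 0.01, 0.4, 0, -0.03, 0, 0], [0, 0, 0.2, 0, 0, 0, 0], [0, 0, 0, 0, 0, 0, 0], [0, 0, 0, 0, 0, 0, 0]],
])

```text
time: 32.55
tool_pos: [0.6119, -0.0664, 0.1189]
tcp_rot: [-3.139, -0.006, 0.006]
wrist_force: [-0.1, 0.5, -0.8]
width: 0.504
grip_force: 0.0
```

Emit:
jog_arm([
  [[0, 0, 0, 0, 0, 0, -1], [0, 0, 0, 0, 0, 0, -1], [0, 0, 0, 0, 0, 0, -1], [0, 0, 0, 0, 0, 0, -1], [0, 0, 0, 0, 0, 0, -1]],
])

```text
time: 32.97
tool_pos: [0.6133, -0.0666, 0.1211]
tcp_rot: [-3.14, -0.006, 0.0]
wrist_force: [-0.4, 0.0, 2.4]
width: 0.092
grip_force: 88.3
```

Emit:
jog_arm([
  [[0, 0, -0.3, 0, 0, 0, -1], [0, 0, -0.8, 0, 0, 0, -1], [0, 0, -1, 0, 0, 0, -1], [0, 0, -1, 0, 0, 0, -1], [0, 0, -1, 0, 0, 0, -1]],
])

```text
time: 33.38
tool_pos: [0.6123, -0.0666, 0.2443]
tcp_rot: [-3.139, -0.006, 0.004]
wrist_force: [0.3, 0.6, -1.4]
width: 0.09
grip_force: 88.3
```

Run:
```python
from h import *
s=read_state();print(s['time'],np.round(s['wrist_force'],2),np.round(s['torque'],2))
plan([([.448,.2615,.25],tool(-7.7),-1)])
```

```text
33.3833 [ 0.28  0.59 -1.42] [0.01 0.   0.07]
-> [0.448 0.262 0.25 ] n=13
  1 x [-0.42, -0.84, -0.01, 0.0, 0.0, 0.1, -1.0]
  1 x [-0.43, -0.84, -0.01, 0.0, 0.0, 0.1, -1.0]
  2 x [-0.44, -0.83, -0.01, 0.0, 0.0, 0.1, -1.0]
  1 x [-0.45, -0.82, -0.01, 0.0, 0.0, 0.1, -1.0]
  1 x [-0.46, -0.82, -0.01, 0.0, 0.0, 0.1, -1.0]
  1 x [-0.47, -0.81, -0.01, 0.0, 0.0, 0.1, -1.0]
  1 x [-0.48, -0.81, -0.01, 0.0, 0.0, 0.1, -1.0]
  1 x [-0.49, -0.8, -0.01, 0.0, 0.0, 0.1, -1.0]
  1 x [-0.5, -0.8, -0.01, 0.0, 0.0, 0.1, -1.0]
  2 x [-0.51, -0.79, -0.01, 0.0, 0.0, 0.1, -1.0]
  1 x [-0.52, -0.78, -0.01, 0.0, 0.0, 0.1, -1.0]
```

Emit:
jog_arm([
  [[-0.21, -0.42, -0.02, 0, 0, 0.05, -1], [-0.21, -0.42, -0.02, 0, 0, 0.05, -1], [-0.43, -0.84, -0.02, 0, 0, 0.1, -1], [-0.44, -0.83, -0.02, 0, 0, 0.1, -1], [-0.44, -0.83, -0.02, 0, 0, 0.1, -1]],
])

```text
time: 33.8
tool_pos: [0.5596, 0.0356, 0.2441]
tcp_rot: [-3.139, 0.062, 0.01]
wrist_force: [-0.2, 0.6, -1.3]
width: 0.091
grip_force: 88.4
```

Emit:
jog_arm([
  [[-0.45, -0.82, -0.02, 0, 0, 0.1, -1], [-0.46, -0.82, -0.02, 0, 0, 0.1, -1], [-0.47, -0.81, -0.02, 0, 0, 0.1, -1], [-0.48, -0.81, -0.02, 0, 0, 0.1, -1], [-0.49, -0.8, -0.02, 0, 0, 0.1, -1]],
])

```text
time: 34.22
tool_pos: [0.496, 0.1613, 0.2474]
tcp_rot: [-3.137, 0.142, 0.009]
wrist_force: [1.0, 0.1, -2.0]
width: 0.088
grip_force: 88.4
```

Emit:
jog_arm([
  [[-0.5, -0.8, 0, 0, 0, 0.1, -1], [-0.51, -0.79, 0, 0, 0, 0.1, -1], [-0.51, -0.79, 0, 0, 0, 0.1, -1], [-0.26, -0.39, 0, 0, 0, 0.05, -1], [-0.26, -0.39, 0, 0, 0, 0.05, -1]],
])

```text
time: 34.63
tool_pos: [0.4452, 0.2618, 0.2477]
tcp_rot: [3.135, -0.205, -0.009]
wrist_force: [0.2, -0.0, -1.9]
width: 0.088
grip_force: 88.4
```

Emit:
jog_arm([
  [[0, 0, 0, 0, 0, 0, -1], [0, 0, 0, 0, 0, 0, -1], [0, 0, 0, 0, 0, 0, -1], [0, 0, 0, 0, 0, 0, -1], [0, 0, 0, 0, 0, 0, -1]],
])

```text
time: 35.05
tool_pos: [0.4484, 0.26, 0.2498]
tcp_rot: [-3.133, 0.209, 0.003]
wrist_force: [0.3, 0.6, -2.1]
width: 0.091
grip_force: 88.4
```

Run:
```python
from h import *
s=read_state();print(s['time'],np.round(s['tool_pos'],4),np.round(s['wrist_force'],2))
stack(s['tool_pos'][2]-.077)
plan([([.448,.2615,.212],tool(-7.7),-1)])
```

```text
35.05 [0.4484 0.26   0.2498] [ 0.32  0.57 -2.14]
top 452 (array([446.7, 258.5]), array([ 78.8, 120.6]), 81.5) 0.1736
side 594 (array([444.3, 261.4]), array([ 80.9, 122.1]), 81.4) 0.1737
-> [0.448 0.262 0.212] n=2
  2 x [-0.01, -0.02, 0.63, -0.01, 0.01, 0.0, -1.0]
```

Emit:
jog_arm([
  [[0.03, -0.04, 0.3, 0, 0, 0, -1], [0.03, -0.04, 0.4, 0, 0, 0, -1], [0, 0, 0.3, 0, 0, 0, -1], [0, 0, 0.16, 0, 0, 0, -1], [0, 0, 0, 0, 0, 0, -1]],
])

```text
time: 35.57
tool_pos: [0.4491, 0.2621, 0.2127]
tcp_rot: [3.134, -0.208, -0.009]
wrist_force: [-0.3, -0.1, -0.9]
width: 0.086
grip_force: 88.4
```

Emit:
jog_arm([
  [[0, 0, 0.1, 0, 0, 0, -1], [0, 0, 0.08, 0, 0, 0, -1], [0, 0, 0, 0, 0, 0, -1], [0, 0, 0, 0, 0, 0, -1], [0, 0, 0, 0, 0, 0, -1]],
])

```text
time: 35.98
tool_pos: [0.4506, 0.263, 0.2104]
tcp_rot: [-3.132, 0.208, 0.001]
wrist_force: [-0.4, -0.1, -2.3]
width: 0.093
grip_force: 88.4
```

Run:
```python
from h import *
s=read_state();print(s['time'],np.round(s['tool_pos'],4),np.round(s['wrist_force'],2),np.round(s['torque'],2))
stack(.133)
```

```text
35.9833 [0.4506 0.263  0.2104] [-0.44 -0.08 -2.25] [ 0.03 -0.03  0.01]
top 406 (array([449.3, 261.9]), array([ 79.3, 120.4]), 82.1) 0.134
side 612 (array([446.3, 263.8]), array([ 81.5, 122.8]), 81.2) 0.1342
```

Emit:
jog_arm([
  [[0, 0, 0.06, 0, 0, 0, -1], [0, 0, 0.05, 0, 0, 0, -1], [0, 0, 0, 0, 0, 0, -1], [0, 0, 0, 0, 0, 0, -1], [0, 0, 0, 0, 0, 0, -1]],
])

```text
time: 36.5
tool_pos: [0.4506, 0.263, 0.2071]
tcp_rot: [-3.132, 0.208, 0.002]
wrist_force: [-1.1, 0.8, 1.8]
width: 0.086
grip_force: 88.9
```

Emit:
jog_arm([
  [[0, 0, 0, 0, 0, 0, -0.3], [0, 0, 0, 0, 0, 0, -0.3], [0, 0, 0, 0, 0, 0, -0.3], [0, 0, -0.4, 0, 0, 0, -0.3], [0, 0, -0.8, 0, 0, 0, -0.3]],
])

```text
time: 36.92
tool_pos: [0.4485, 0.2618, 0.2402]
tcp_rot: [3.133, -0.208, -0.012]
wrist_force: [-0.8, 0.2, 0.2]
width: 0.347
grip_force: 0.0
```

Emit:
jog_arm([
  [[0, 0, -0.9, 0, 0, 0, 0], [0, 0, -0.5, 0, 0, 0, 0], [0.4, 0.9, 0, 0, 0, 0, 0], [0.4, 0.9, 0, 0, 0, 0, 0], [0.4, 0.9, 0, 0, 0, 0, 0]],
])

```text
time: 37.33
tool_pos: [0.4761, 0.1773, 0.2863]
tcp_rot: [-3.132, 0.205, -0.001]
wrist_force: [0.5, -0.9, -1.0]
width: 0.503
grip_force: 0.0
```

Emit:
jog_arm([
  [[0.4, 0.9, 0, 0, 0, 0, 0], [0.4, 0.9, 0, 0, 0, 0, 0], [0.4, 0.9, 0, 0, 0, 0, 0], [0.4, 0.9, 0, 0, 0, 0, 0], [0, 0, 0, 0, 0, 0, 0]],
])

```text
time: 37.75
tool_pos: [0.5102, 0.0603, 0.2854]
tcp_rot: [3.134, -0.213, 0.001]
wrist_force: [-0.5, -0.4, 1.0]
width: 0.505
grip_force: 0.0
```

Run:
```python
from h import *
stack(.131);trib(.141);print(read_state()['time'])
im,d=viewer.read_camera("side");cv2.imwrite("pics/s4.png",cv2.resize(im[180:310,160:360],None,fx=3.5,fy=3.5))
```

```text
top 932 (array([449.4, 263.2]), array([ 82.3, 120.1]), 82.8) 0.1308
side 696 (array([446.1, 264.2]), array([ 82.8, 124.3]), 80.9) 0.131
top 78 (array([448.8, 262.5]), array([10.4, 68.1]), 82.4) 0.1423
side 77 (array([445.8, 266.5]), array([ 9.2, 68.7]), 82.9) 0.1402
37.95
```

View pics/s4.png

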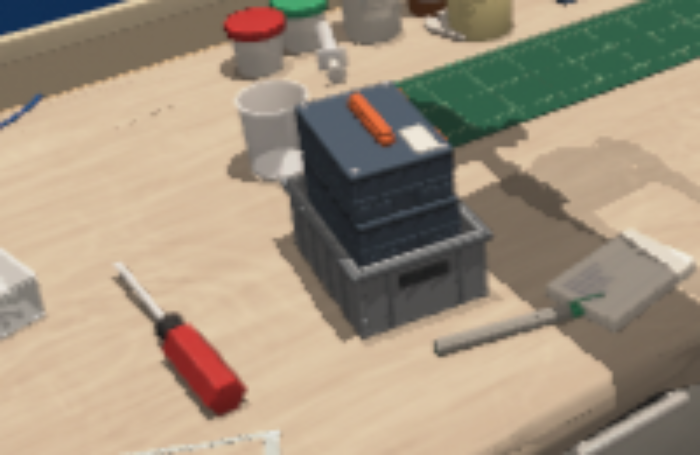

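The three cases are nested and level, with the top lid at z = 0.131. The top rib shows at crop (370,118), and the screwdriver and beaker haven't moved. Hand in.

```bash
python3 -c "
from workcell import bot
print(bot.finish_job())"
```

```text
the job is handed in; nothing more can be done
None
```

All three cases were hefted and laid flat on the mat, then stacked in the tote with C (heavy) at the bottom, A (medium) in the middle and B (light) on top. I handed the job in at about 38 s; the hand-in gave no verdict, but the last pictures show the stack nested and level, and the screwdriver and beaker where they were (the tape was not in that last view).

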